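# Index the vial carousel with its freewheel lever

### The job

Work the lever under the lamp bar back and forth to bring the carousel's one tall vial round to the middle of the pick-up gate; the lever carries the carousel along one way and runs free the other way. Then bring the lever back to its home stop, leaving the vial at the gate, and let go. Do not touch the carousel or its vials, and leave the other things on the desk where they are.

Things in the scene. Friction and masses are not known exactly. Their poses are not given: they have to be found in the camera images.
- station: Vial station, fixed to the desk: grey base plate 270 (x) x 430 (y) x 8 mm, origin at the centre of its underside. Its z axis, up, is the axis on which both lever and carousel turn; its -x side is the front, facing roughly to the robot. The gate (two aluminium cheeks on a block, 64 mm high) stands on its +y side, 103 to 153 mm from the axis.
- lamp_bar (a point): Middle of the underside of the lamp bar, 149.5 mm above the desk, 126 mm in front of the axis. The bar runs along the station's y on legs at +-205 mm; 32 mm deep, 28.5 mm thick. It hangs over the lever's travel, so a gripper pointing straight down does not fit: lean the tool 35 to 45 degrees, reaching under it from the front, fingers pointing down and towards the station's +x.
- lever (a joint): Turn of the lever about the station's z, rad. 0 = home stop (post 0.475 rad to the +y side of straight front), 0.95 = far stop (-y side). Growing (counter-clockwise from above), its spring pawl catches the next of 24 rim pins (up to 0.262 rad lost first) and carries the carousel one to one; falling, it clicks over the pins and the carousel stays. Stays where left; about 1 N at the post.
- lever_grip (a point): Where to grip the lever's upright black post: on its axis, 65 mm above the desk. Post round, 18 mm in diameter, from 29 to 75 mm above the desk; it moves on a level circle of 150 mm radius about the station's axis. The steel arm below is 22 mm wide, top at 25 mm; the pawl's pivot stands on the arm 108 mm from the axis, up to 51 mm.
- carousel (a joint): Turn of the carousel about the station's z, rad, counter-clockwise from above positive, unlimited. At 0 (or 6.283, a full turn on) the tall vial stands in the middle of the gate. The lever drives it upwards only, and overshooting costs a whole further turn. It starts between -1.7 and -1.05; friction holds it where it is left.
- vial_deck: The carousel: white deck 156 mm in diameter, top 51 mm above the desk, on a steel flange 188 mm in diameter with 24 pins near its rim; origin on the station's axis at desk height. Five short vials (30 mm) and one tall one are fixed in pockets 58 mm from the axis; two pockets are empty.
- tall_vial (a point): Middle of the tall vial (glass with aluminium cap, 24 mm in diameter, 66 mm tall), 84 mm above the desk, 58 mm from the station's axis. It turns with the carousel.
- pickup (a point): Fixed point of the station where the tall vial must be brought: 58 mm from the axis on the +y side, in front of the middle of the gate, 75 mm above the desk.
- dish: Small steel bowl, 68 mm in diameter and 30 mm high, standing on the station's base plate at the -y side; bystander.
- jar: Small amber jar, 44 mm in diameter and 55 mm high, standing on the base plate at the front of the +y side, beside the gate; bystander.
- pen_pot: White square pen pot, 70 mm wide, 140 mm high with its pens; bystander.
- phone: Black phone lying flat, 150 x 72 x 9 mm; bystander.
- stapler: Stapler, 130 x 34 x 50 mm; bystander.
- mouse: Black computer mouse, 105 x 62 x 33 mm; bystander.
- gel: Clear bottle with white cap, 64 mm in diameter, 130 mm high; bystander.

How it is judged:
At the end, for the whole second after the job is handed in: The tall vial stands at the middle of the gate (within 9 mm of the pickup point, level distance), the lever is back at its home stop (joint below 0.12 rad), and carousel and lever are at rest (below 0.05 rad/s) (horizontal distance between tall_vial and pickup below 0.009 m and value of joint lever below 0.12 rad and velocity of joint carousel between -0.05 and 0.05 rad/s and velocity of joint lever between -0.05 and 0.05 rad/s); the robot touches nothing.
It fails at once if the robot touches the carousel or its vials (over 2 N) (contact force between any of the fingers, the arm and vial_deck above 2 N).
It fails at once if a bystander is moved by more than 25 mm (distance of any of dish, jar, pen_pot, phone, stapler, mouse, gel from where it was at the start of the episode above 0.025 m).
It also fails if it takes over 48 s, if anything falls off the work surface, if the arm or the gripper's body presses on something with over 40 N, if the wrist force passes 120 N, or if a joint passes its speed limit or range.

### The arm

A 6-joint arm with a two-finger parallel gripper is mounted at the origin on the work surface. World frame = base frame: x ahead of the robot, y to its left, z up, the work surface at z = 0. Lengths are in m, angles in rad, forces in N, time in s.
With the tool pointing down it reaches from about 0.325 to 0.775 m from the base axis. Payload 5.5 kg.
Tool frame: the origin (TCP) lies midway between the tips of the shut fingers; the grasp point (between the pads) lies env.grip_depth behind it (env.grip_depth is the distance from the TCP to the grasp point, in m); z points along the fingers, y is the direction in which the jaws open and shut (so a half turn about z gives the same grasp; the last joint's range is limited). The gripper opens to 88 mm and grips with 3 to 60 N. Pads are 20 mm wide; open, the fingers measure 115 mm over their backs; the gripper's body (75 mm by 178 mm) begins 61 mm behind the grasp point.
Start: joints at [1.261, 0.091, 1.231, -0, 1.82, -0.057], TCP at [0.15, 0.581, 0.188] pointing down, gripper open.
Joint ranges: [-2.87, 2.87], [-0.86, 2.18], [0.17, 2.46], [-1.51, 4.65], [0.06, 2.69], [-2.65, 2.65]. Speed limits (rad/s): [2.57, 2.57, 3.01, 3.14, 3.14, 3.14].

### API

Orientations are given as a unit quaternion [x, y, z, w].
In Python, from bench import env, vision gives the robot as it stands.
- The arm moves only by the shell command python3 -m crank 'ROWS' [FORCE]. ROWS is JSON, a list of rows, each a list of 7 numbers: the opening, from -1 (shut) to 1 (fully open), then the shift along the tool's x, y, z in cm, then the turn, a rotation vector about the tool's x, y, z in rad. A call has 1 to 20 rows; each row shifts and turns the commanded pose from where the row before left it, along the tool's axes as they then stand; what a row does not reach is not made up. A row lasts 1/10 s, in which the tool goes at most 50 mm and 8.59 degrees, less where a joint would pass 70% of its speed; a pose out of reach is approached as far as the arm can. A call with a gripper value outside its range is refused whole. The fingers move at their own pace and stop on an object; FORCE is the grip in N (left out, the last holds). Time passes only in rows, so rows that do not move let the fingers close. It gives the time, the measured TCP pose, the force and the opening at its end, in the units of the state.
- env.state(): the state, without advancing time (a new reading comes with each control period).
- vision.grab_frame(name): name is "scene" or "top"; returns a dict with "image" (480x640x3 uint8, red, green, blue), "range_z" (480x640 float32, m along the optical axis (not along the pixel's ray), 0 where there is no reading), "K" (3x3 intrinsics, pixels), "world_from_camera" (4x4, takes a point from camera to world coordinates). Camera axes: x right, y up, looking along -z (the intrinsics and any distortion apply to the point x, -y, -z); pixel columns grow to the right and rows downward; lengths in m; the calibration is good to about 2 mm. A picture is of the moment at which its call begins.
- env.job_done(): hands the job in, once; it reports no verdict.
The state is a dict: "t": time; "joint_positions": joint angles; "qd": joint speeds; "joint_torque": joint torques, N m; "position": TCP position; "tcp_rot": TCP orientation; "contact_force": force on the tool from outside, world axes, zero at the start; "wrist_torque": the same for the moment, N m; "finger_gap": opening from 0.0 (shut) to 1.0 (fully open).
Only numpy, scipy, OpenCV 4.12 (cv2) and the standard library are available. Lean on these libraries where they do the work, as an engineer would, in place of code of your own. Each camera call takes 0.05 s, during which the arm holds its last target.

## Working session

There is one attempt and no reset: what is moved stays moved. The work goes in short steps, Python scripts to look and compute and a shell command to move; the robot and the scene stay as the last step left them, time stands still between calls to the robot, and variables do not carry over. Pictures are saved under pics/ and viewed, and the job is handed in when it is done.

```bash
ls; mkdir -p pics; python3 - <<'E'
from bench import env, vision
import cv2, numpy as np, pickle
print(env.state(), env.grip_depth)
for n in ("scene","top"):
    f=vision.grab_frame(n); pickle.dump(f,open(f'/tmp/{n}0.pkl','wb'))
    cv2.imwrite(f'pics/{n}0.png',f['image'][:,:,::-1]); print(n,f['K'],f['world_from_camera'])
E
```

```text
pics
{'t': 0.0, 'joint_positions': array([ 1.26129845e+00,  9.18226420e-02,  1.23185566e+00,  4.13685253e-05,
        1.81981189e+00, -5.66754908e-02]), 'qd': array([ 0.00071253, -0.00039568,  0.00044758, -0.00187011,  0.00110966,
       -0.00023315]), 'joint_torque': array([ 1.07980883e-03, -4.46446609e+01, -4.06453478e+01,  6.96799974e-02,
        2.93207704e-02, -1.46265111e-04]), 'position': array([0.14994468, 0.58058793, 0.18674571]), 'tcp_rot': array([ 1.26069695e-01,  9.92020933e-01, -9.29260666e-04, -1.92454029e-04]), 'contact_force': array([ 0.02021694, -0.16604289, -0.17222508]), 'wrist_torque': array([-0.00194053, -0.04331935, -0.01271151]), 'finger_gap': 0.9962873167049808} 0.0187
scene [[558.32725705   0.         326.22594814]
 [  0.         558.32725705 232.68121259]
 [  0.           0.           1.        ]] [[-0.79098556 -0.35405103  0.49898869  1.3226824 ]
 [ 0.61179295 -0.46723031  0.63828303  1.03918826]
 [ 0.00715788  0.81015042  0.58617835  1.03450297]
 [ 0.          0.          0.          1.        ]]
top [[497.65554975   0.         317.68960569]
 [  0.         497.65554975 243.63093722]
 [  0.           0.           1.        ]] [[ 0.01738764  0.99184484 -0.12625959  0.3947375 ]
 [-0.99974142  0.01539569 -0.01673544  0.01141211]
 [-0.01465511  0.12651793  0.99185606  1.38091821]
 [ 0.          0.          0.          1.        ]]
```

View pics/scene0.png

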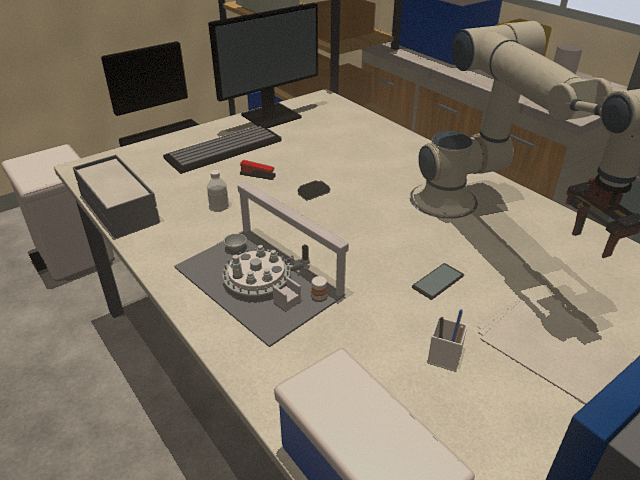

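View pics/top0.png

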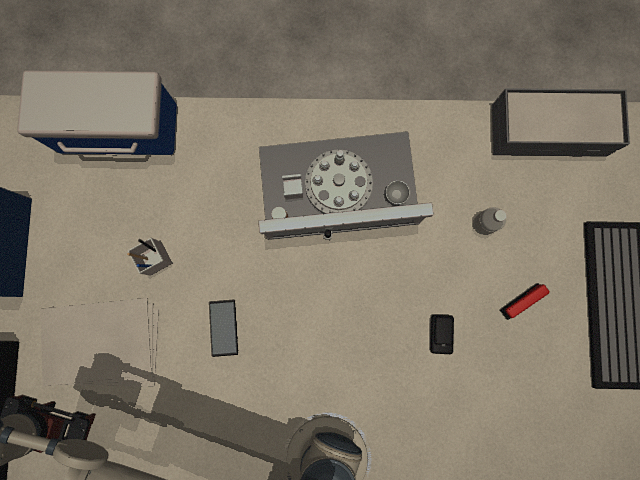

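```bash
cat > h.py <<'E'
import numpy as np, pickle, cv2
def ray(f,u,v):
    K=f['K'];d=np.array([(u-K[0,2])/K[0,0],-(v-K[1,2])/K[1,1],-1.]);T=f['world_from_camera']
    return T[:3,3],T[:3,:3]@d
def atz(f,u,v,z):
    o,d=ray(f,u,v);return o+d*(z-o[2])/d[2]
def px(f,p):
    T=f['world_from_camera'];c=T[:3,:3].T@(np.asarray(p)-T[:3,3]);K=f['K']
    return np.array([K[0,2]+K[0,0]*c[0]/-c[2],K[1,2]-K[1,1]*c[1]/-c[2]])
def dep(f,u,v):
    o,d=ray(f,u,v);return o+d*f['range_z'][int(round(v)),int(round(u))]
def crop(f,u0,v0,w,h,s,name):
    im=f['image'][v0:v0+h,u0:u0+w,::-1];cv2.imwrite(name,cv2.resize(im,None,fx=s,fy=s,interpolation=cv2.INTER_CUBIC))
E
python3 - <<'E'
from h import *
t=pickle.load(open('/tmp/top0.pkl','rb'));s=pickle.load(open('/tmp/scene0.pkl','rb'))
crop(t,250,125,190,120,4,'pics/topc.png');crop(s,170,170,190,180,4,'pics/scc.png')
im=cv2.imread('pics/scc.png');cv2.imwrite('pics/scc.png',cv2.resize(im,(600,568)))
E
```

```text
(no output)
```

View pics/topc.png

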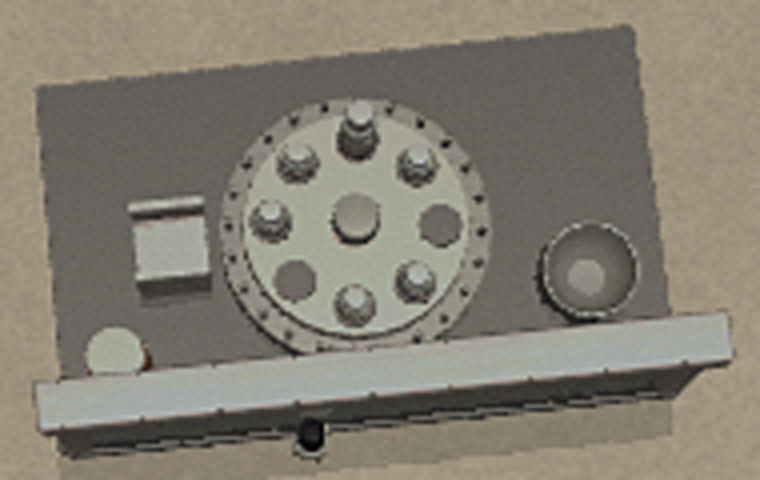

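View pics/scc.png

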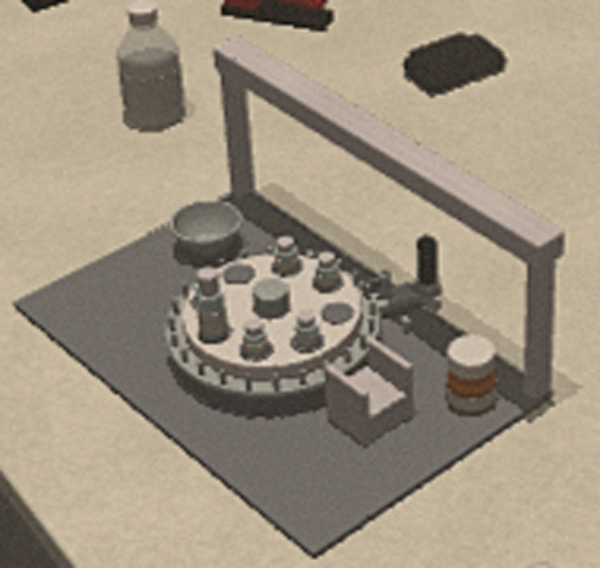

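```bash
python3 - <<'E'
from h import *
t=pickle.load(open('/tmp/top0.pkl','rb'));s=pickle.load(open('/tmp/scene0.pkl','rb'))
T=lambda x,y,z:atz(t,250+x/4,125+y/4,z)
S=lambda x,y,z:atz(s,170+x*190/600,170+y*180/568,z)
tl=T(37,88,.008);tr=T(634,26,.008);print('corners',tl,tr,np.linalg.norm(tl-tr))
sl=S(14,305,.008);sb=S(315,555,.008);print('scene corners',sl,sb,np.linalg.norm(sl-sb))
d=tl-tr;yaw=np.arctan2(d[1],d[0])-np.pi/2;print('yaw top',yaw)
d=sb-sl;yaw2=np.arctan2(d[1],d[0])-np.pi/2;print('yaw scene',yaw2)
# bar ends top z=.178
for p in [(35,382),(40,432),(727,312),(733,362)]:print('bar',T(*p,.178))
for p in [(37,382,727,312),(42,432,733,362)]:
  a=T(p[0],p[1],.178);b=T(p[2],p[3],.178);d=a-b;print(np.arctan2(d[1],d[0])-np.pi/2,np.linalg.norm(d))
# deck circle: edges at z=.051
for a,b in [((246,222),(469,222)),((357,107),(357,335))]:
  A=T(*a,.051);B=T(*b,.051);print('deck',A,B,(A+B)/2,np.linalg.norm(A-B))
for z in (.117,):print('vial top',T(361,113,z), S(208,276,z))
print('lever post top',T(312,430,.075),S(428,240,.075))
for yw in (yaw,yaw2):
  c,sn=np.cos(yw),np.sin(yw);R=np.array([[c,-sn],[sn,c]])
  print('centre', (tl[:2]+tr[:2])/2-R@[.135,0],(sl[:2]+sb[:2])/2-R@[.135,0])
E
```

```text
corners [0.84519688 0.20638576 0.008     ] [ 0.89629994 -0.21914279  0.008     ] 0.4285861275867804
scene corners [ 0.90011436 -0.21077299  0.008     ] [0.84821765 0.21182072 0.008     ] 0.42576837697224384
yaw top 0.11952075579452104
yaw scene 0.1221933920924263
bar [0.60287604 0.1774513  0.178     ]
bar [0.57190268 0.17338061 0.178     ]
bar [ 0.65272158 -0.24647443  0.178     ]
bar [ 0.62161523 -0.24977273  0.178     ]
0.11733835907908019 0.4256223292127475
0.11723826209577304 0.4248436813577965
deck [0.73806695 0.05383704 0.051     ] [ 0.74014093 -0.09864509  0.051     ] [ 0.73910394 -0.02240403  0.051     ] 0.1524962299983013
deck [ 0.82032845 -0.02115864  0.051     ] [ 0.66046042 -0.02306299  0.051     ] [ 0.74039443 -0.02211081  0.051     ] 0.15987937054110593
vial top [ 0.79518452 -0.02220848  0.117     ] [ 0.79973509 -0.01558978  0.117     ]
lever post top [0.59115943 0.00661683 0.075     ] [0.59228064 0.01013914 0.075     ]
centre [ 0.73671151 -0.02247543] [ 0.74012911 -0.01557305]
centre [ 0.73675501 -0.0228336 ] [ 0.74017261 -0.01593122]
```

```bash
cat >> h.py <<'E'
from scipy.spatial.transform import Rotation as Rn
YAW=.1195; A=.75
def target_R(a=A,yaw=YAW):
    z=np.array([np.sin(a)*np.cos(yaw),np.sin(a)*np.sin(yaw),-np.cos(a)]);y=np.array([-np.sin(yaw),np.cos(yaw),0]);x=np.cross(y,z)
    return Rn.from_matrix(np.c_[x,y,z])
def plan(st,p,R):
    R0=Rn.from_quat(st['tcp_rot']);
    print('rotvec tool',(R0.inv()*R).as_rotvec().round(3),'shift cm in current axes',(R0.inv().apply(np.array(p)-st['position'])*100).round(2),'in target axes',(R.inv().apply(np.array(p)-st['position'])*100).round(2))
E
python3 - <<'E'
from h import *
from bench import env
t=pickle.load(open('/tmp/top0.pkl','rb'));s=pickle.load(open('/tmp/scene0.pkl','rb'))
print('jar',atz(t,250+115/4,125+350/4,.055),'pot',atz(t,150,257,.1))
st=env.state();R=target_R();z=R.as_matrix()[:,2]
tcp=np.array([.5915,.0085,.067])+.0187*z;pre=tcp-.13*z
print('tcp',tcp,'pre',pre);plan(st,pre,R);plan(st,tcp,R)
E
```

```text
jar [0.64694942 0.14082658 0.055     ] pot [0.51600511 0.4682483  0.1       ]
tcp [0.60415574 0.0100196  0.05331742] pre [ 0.51617466 -0.00054447  0.14843697]
rotvec tool [-0.141 -0.742 -0.354] shift cm in current axes [-49.99 -47.1    3.92] in target axes [-18.92 -62.07  22.87]
rotvec tool [-0.141 -0.742 -0.354] shift cm in current axes [-58.25 -43.86  13.42] in target axes [-18.92 -62.07  35.87]
```

```bash
python3 -m crank '[[1,-2.3,-2.35,0,0,0,0],[1,-2.3,-2.35,0,0,0,0],[1,-2.3,-2.35,0,0,0,0],[1,-2.3,-2.35,0,0,0,0],[1,-2.3,-2.35,0,0,0,0],[1,-2.3,-2.35,0,0,0,0],[1,-2.3,-2.35,0,0,0,0],[1,-2.3,-2.35,0,0,0,0],[1,-2.3,-2.35,0,0,0,0],[1,-2.3,-2.35,0,0,0,0],[1,-2.3,-2.35,0,0,0,0],[1,-2.3,-2.35,0,0,0,0],[1,-2.3,-2.35,0,0,0,0],[1,-2.3,-2.35,0,0,0,0],[1,-2.3,-2.35,0,0,0,0],[1,-2.3,-2.35,0,0,0,0],[1,-2.3,-2.35,0,0,0,0],[1,-2.3,-2.35,0,0,0,0],[1,-2.3,-2.35,0,0,0,0],[1,-2.3,-2.35,0,0,0,0]]' 8
python3 -m crank '[[1,0,0,0,-0.0141,-0.0742,-0.0354],[1,0,0,0,-0.0141,-0.0742,-0.0354],[1,0,0,0,-0.0141,-0.0742,-0.0354],[1,0,0,0,-0.0141,-0.0742,-0.0354],[1,0,0,0,-0.0141,-0.0742,-0.0354],[1,0,0,0,-0.0141,-0.0742,-0.0354],[1,0,0,0,-0.0141,-0.0742,-0.0354],[1,0,0,0,-0.0141,-0.0742,-0.0354],[1,0,0,0,-0.0141,-0.0742,-0.0354],[1,0,0,0,-0.0141,-0.0742,-0.0354],[1,0,0,0,0,0,0]]'
python3 - <<'E'
from h import *
from bench import env,vision
st=env.state();R=target_R();z=R.as_matrix()[:,2]
print(st['joint_positions'],st['contact_force'])
tcp=np.array([.5915,.0085,.067])+.0187*z;plan(st,tcp-.13*z,R)
plan(st,tcp,R)
t=vision.grab_frame('top');s=vision.grab_frame('scene');pickle.dump((t,s),open('/tmp/f1.pkl','wb'))
crop(t,220,125,240,180,3,'pics/top1.png');crop(s,170,140,240,180,3,'pics/sc1.png')
print('tcp px',px(t,st['position']),px(s,st['position']))
E
```

```text
t: 2.1
position: [0.4782, 0.0095, 0.1874]
tcp_rot: [0.126, 0.992, 0.0, -0.0]
contact_force: [0.8, 0.4, -0.4]
finger_gap: 1.001
t: 3.2
position: [0.5276, 0.0072, 0.1929]
tcp_rot: [-0.056, 0.937, 0.026, 0.345]
contact_force: [-0.8, -0.0, 0.1]
finger_gap: 0.999
[-0.21373085 -0.85497117  2.1064411   0.23744333  1.22291686 -1.90778516] [-0.81969377 -0.04104163  0.08074459]
rotvec tool [ 0.009 -0.043 -0.003] shift cm in current axes [ 3.82 -0.67  2.58] in target axes [ 3.93 -0.63  2.42]
rotvec tool [ 0.009 -0.043 -0.003] shift cm in current axes [ 3.25 -0.79 15.57] in target axes [ 3.93 -0.63 15.42]
tcp px [327.65474198 251.37444775] [323.16712858 203.17511158]
```

View pics/sc1.png

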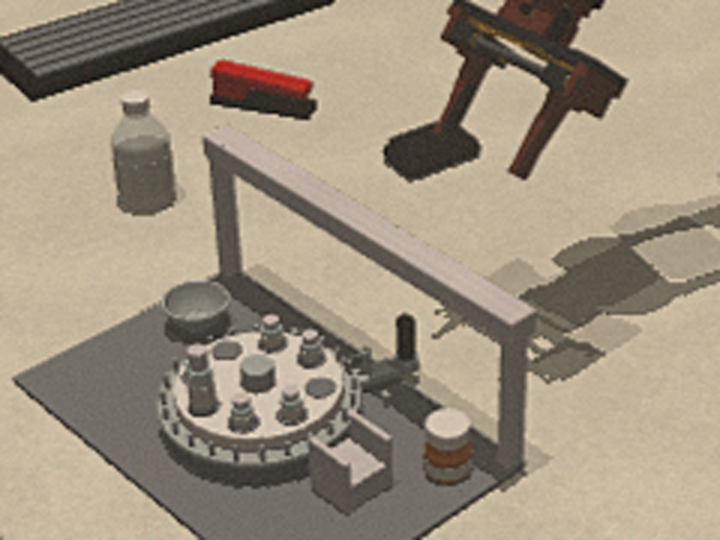

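View pics/top1.png

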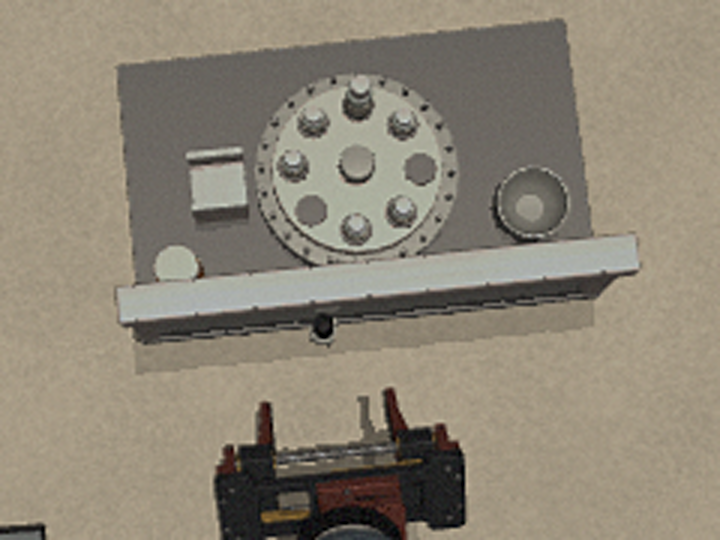

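```bash
python3 -m crank '[[1,1.3,-0.2,0.8,0,0,0],[1,1.3,-0.2,0.8,0,0,0],[1,1.3,-0.2,0.8,0,0,0],[1,0,0,0,0.009,-0.043,0],[1,0,0,0,0,0,0]]'
python3 - <<'E'
from h import *
from bench import env,vision
st=env.state();R=target_R();z=R.as_matrix()[:,2]
print(st['joint_positions'])
tcp=np.array([.5915,.0085,.067])+.0187*z
plan(st,tcp,R)
E
```

```text
t: 3.8
position: [0.5386, -0.0023, 0.1501]
tcp_rot: [-0.056, 0.932, 0.025, 0.356]
contact_force: [-0.4, -0.1, -1.1]
finger_gap: 1.0
[-0.2423188  -0.8548908   2.19288328  0.27200681  1.12309642 -1.96330091]
rotvec tool [ 0.006 -0.02  -0.003] shift cm in current axes [ 1.5   0.36 11.65] in target axes [ 1.73  0.44 11.62]
```

```bash
python3 -m crank '[[1,0.2,0,2,0,0,0],[1,0.5,0.1,2,0,0,0],[1,0.5,0.2,2,0,-0.02,0],[1,0,0,0,0,0,0]]'
python3 - <<'E'
from h import *
from bench import env,vision
st=env.state();R=target_R();z=R.as_matrix()[:,2]
print(st['joint_positions'])
tcp=np.array([.5915,.0085,.067])+.0187*z
plan(st,tcp,R)
t=vision.grab_frame('top');s=vision.grab_frame('scene');pickle.dump((t,s),open('/tmp/f2.pkl','wb'))
crop(t,220,125,200,160,4,'pics/top2.png');crop(s,220,170,150,120,5,'pics/sc2.png')
E
```

```text
t: 4.2
position: [0.5681, 0.0056, 0.0956]
tcp_rot: [-0.056, 0.93, 0.026, 0.364]
contact_force: [-0.0, 0.3, -1.0]
finger_gap: 0.997
[-0.20163157 -0.75584719  2.24445074  0.27561751  0.95304864 -1.97031747]
rotvec tool [ 0.008 -0.004 -0.003] shift cm in current axes [ 0.2  -0.03  5.57] in target axes [0.22 0.01 5.57]
```

View pics/sc2.png

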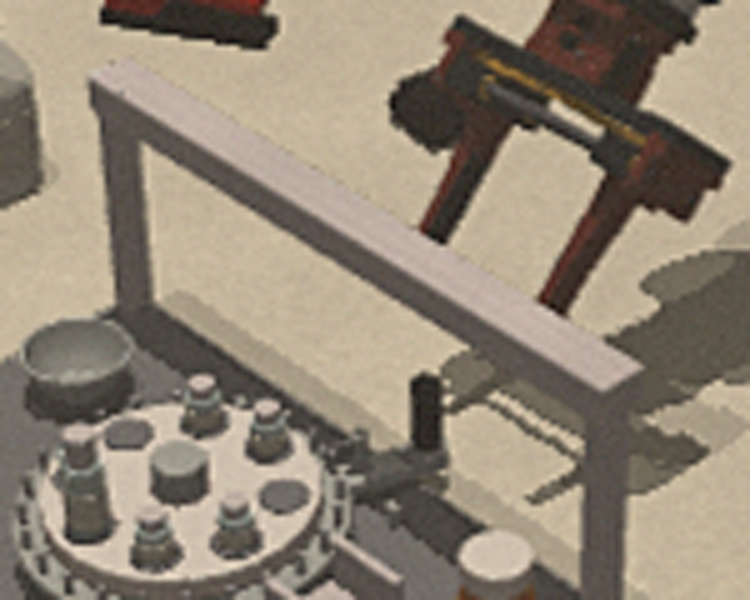

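View pics/top2.png

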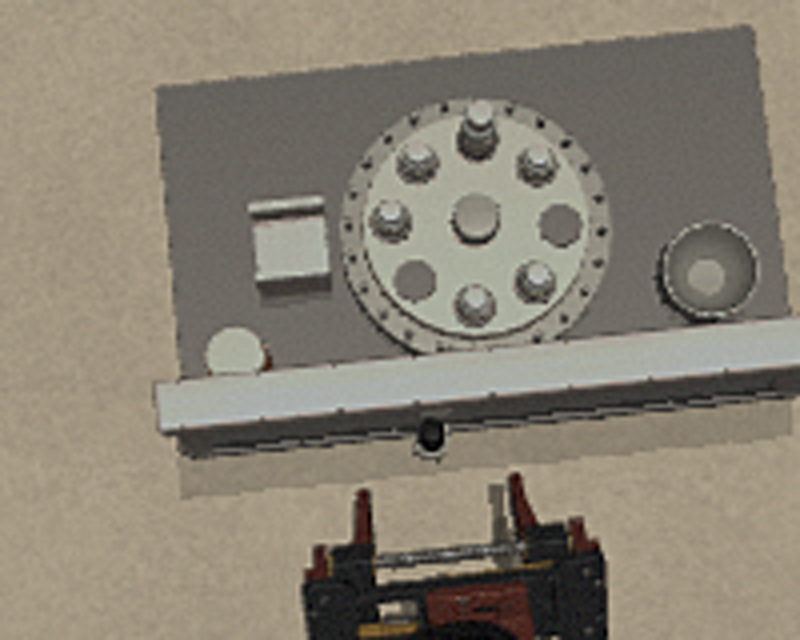

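```bash
python3 -m crank '[[1,0.1,0,2,0,0,0],[1,0.1,0,2,0,0,0],[1,0,0,1.5,0,0,0],[1,0,0,0,0,0,0]]'
python3 - <<'E'
from h import *
from bench import env,vision
st=env.state();print(st['joint_positions'],st['wrist_torque'])
t=vision.grab_frame('top');s=vision.grab_frame('scene');pickle.dump((t,s),open('/tmp/f3.pkl','wb'))
crop(t,220,125,200,160,4,'pics/top3.png');crop(s,220,170,150,120,5,'pics/sc3.png')
E
```

```text
t: 4.7
position: [0.6057, 0.0096, 0.0587]
tcp_rot: [-0.056, 0.929, 0.025, 0.366]
contact_force: [-0.4, -0.2, -0.9]
finger_gap: 0.997
[-0.16800596 -0.59104789  2.21645703  0.28024136  0.80661476 -1.97828276] [ 0.02634084  0.3575834  -0.00702993]
```

View pics/sc3.png

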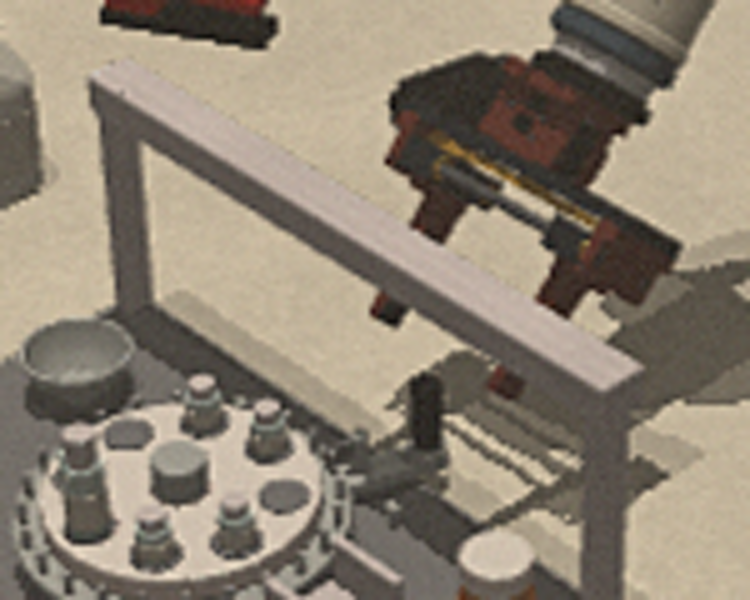

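View pics/top3.png

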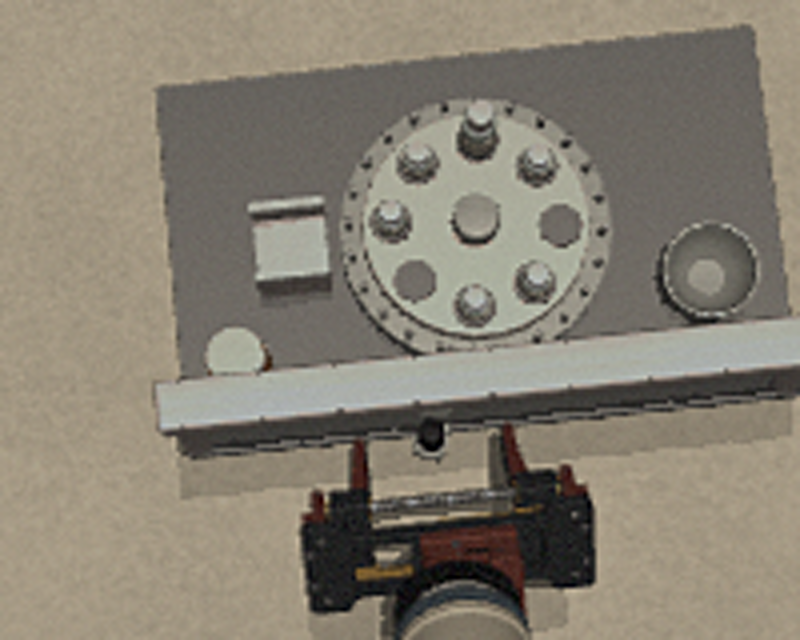

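```bash
python3 - <<'E'
from h import *
from bench import env
t,s=pickle.load(open('/tmp/f3.pkl','rb'));p=env.state()['position'];R=Rn.from_quat(env.state()['tcp_rot'])
g=p-R.apply([0,0,.0187])
c=lambda q:((px(s,q)-[220,170])*5).round()
print('grasp',g,'tcp crop',c(p),c(p+R.apply([0,.044,0])),c(p-R.apply([0,.044,0])),'top',((px(t,p)-[220,125])*4),[((px(t,p+R.apply([0,k*.044,0]))-[220,125])*4) for k in(1,-1)])
print('post top/base',c([.5915,.0085,.075]),c([.5915,.0085,.029]))
z=np.argwhere
for u,v in [(505,380),(390,312),(426,400),(426,385)]: print(dep(s,220+u/5,170+v/5))
E
```

```text
grasp [0.59328697 0.00774021 0.0742989 ] tcp crop [408. 409.] [461. 443.] [356. 375.] top [428.09382503 411.26356904] [array([362.89924252, 418.13087063]), array([493.2707744 , 404.39812484])]
post top/base [427. 378.] [428. 442.]
[0.57006027 0.05332911 0.09115922]
[ 0.58772994 -0.03231486  0.09635219]
[0.59910644 0.0177762  0.06875655]
[0.59712776 0.01525887 0.07698374]
```

```bash
python3 -m crank '[[0.3,0.6,0,0.3,0,0,0],[-0.3,0,0,0,0,0,0],[-0.3,0,0,0,0,0,0],[-0.3,0,0,0,0,0,0],[-0.3,0,0,0,0,0,0]]'
python3 - <<'E'
from h import *
from bench import env,vision
st=env.state()
R=target_R();z=R.as_matrix()[:,2]
plan(st,np.array([.5915,.0085,.067])+.0187*z,R)
t=vision.grab_frame('top');s=vision.grab_frame('scene');pickle.dump((t,s),open('/tmp/f3.pkl','wb'))
crop(t,220,125,200,160,4,'pics/top4.png');crop(s,220,170,150,120,5,'pics/sc4.png')
c=lambda q:((px(s,q)-[220,170])*5).round()
print(c(st['position']))
E
```

```text
t: 5.3
position: [0.6036, 0.0092, 0.0533]
tcp_rot: [-0.056, 0.928, 0.025, 0.367]
contact_force: [0.5, 0.2, -0.2]
finger_gap: 0.587
rotvec tool [ 0.006  0.004 -0.002] shift cm in current axes [-0.05  0.07  0.05] in target axes [-0.05  0.07  0.05]
[411. 417.]
```

View pics/sc4.png

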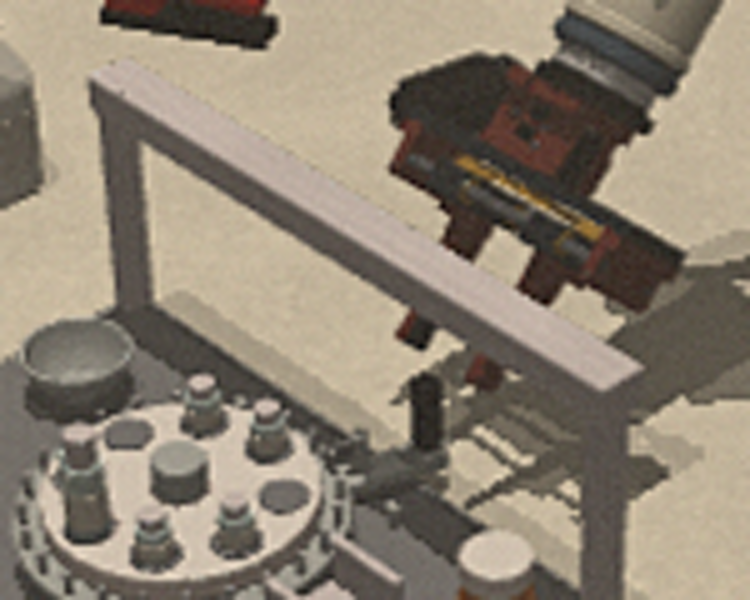

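View pics/top4.png

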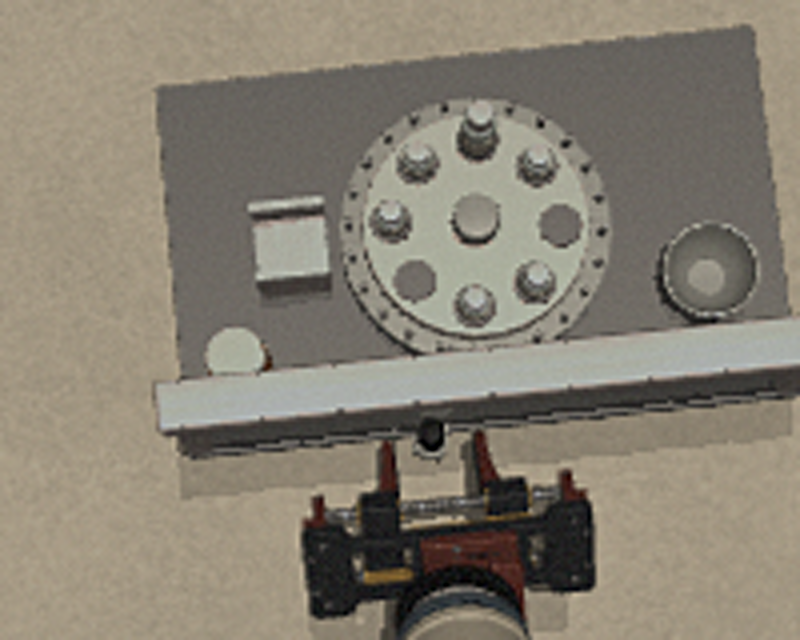

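```bash
python3 - <<'E'
from h import *
from bench import env
st=env.state()
t,s=pickle.load(open('/tmp/f3.pkl','rb'));R=Rn.from_quat(st['tcp_rot'])
def tri(a,b):
    o1,d1=ray(t,220+a[0]/4,125+a[1]/4);o2,d2=ray(s,220+b[0]/5,170+b[1]/5)
    d1=d1/np.linalg.norm(d1);d2=d2/np.linalg.norm(d2)
    k=np.linalg.lstsq(np.c_[d1,-d2],o2-o1,rcond=None)[0];p=o1+k[0]*d1;q=o2+k[1]*d2
    return (p+q)/2,np.linalg.norm(p-q)
for n,a,b in [('L',(390,440),(485,388)),('R',(480,432),(415,348)),('post',(431,430),(426,376))]:
    p,e=tri(a,b);print(n,p,e,'tool',R.inv().apply(p-st['position']))
for u,v in [(480,350),(486,375),(416,335),(412,325),(590,150)]:
    p=dep(s,220+u/5,170+v/5);print('s',u,v,p,R.inv().apply(p-st['position']))
for u,v in [(390,455),(482,450),(388,470),(488,465),(431,432),(380,540)]:
    p=dep(t,220+u/4,125+v/4);print('t',u,v,p,R.inv().apply(p-st['position']))
E
```

```text
L [0.57904608 0.03776501 0.08101448] 0.010782686108339129 tool [-0.00380493  0.03144267 -0.03446788]
R [ 0.58548711 -0.02136125  0.07714401] 0.011650833918230633 tool [-0.00079661 -0.02804859 -0.03243751]
post [0.59114065 0.00719818 0.07572783] 0.0002603930385233499 tool [-0.00634844 -0.00039801 -0.02507324]
s 480 350 [0.61594524 0.09164423 0.15534728] [-0.08597456  0.08084291 -0.05891483]
s 486 375 [0.57077626 0.03662903 0.08490433] [-0.00038151  0.03134345 -0.04301665]
s 416 335 [ 0.57924539 -0.01897227  0.08403395] [-0.00119454 -0.02487928 -0.04148928]
s 412 325 [ 0.5818468  -0.01903683  0.09225477] [-0.00869886 -0.02521422 -0.04572324]
s 590 150 [0.47119532 0.0030238  0.17950323] [ 0.00985086  0.01063676 -0.18251991]
t 390 455 [0.57135395 0.03383951 0.09428152] [-0.00698008  0.02855662 -0.04970539]
t 482 450 [ 0.57333782 -0.02564621  0.11014841] [-0.0142206  -0.03063896 -0.06512302]
t 388 470 [0.55922061 0.03465385 0.11160872] [-0.01012028  0.03093829 -0.07050394]
t 488 465 [ 0.56279312 -0.0294095   0.11660135] [-0.01068053 -0.03305474 -0.07731422]
t 431 432 [0.59052154 0.00724468 0.07022907] [-0.00214098 -0.00030713 -0.02148007]
t 380 540 [0.50759974 0.03751238 0.17927167] [-0.0192849   0.0404358  -0.15462865]
```

```bash
python3 - <<'E'
from h import *
from bench import env
st=env.state()
t,s=pickle.load(open('/tmp/f3.pkl','rb'));R=Rn.from_quat(st['tcp_rot'])
for f,n in((s,'s'),(t,'t')):
    v,u=np.mgrid[0:480,0:640];K=f['K'];T=f['world_from_camera']
    d=np.stack([(u-K[0,2])/K[0,0],-(v-K[1,2])/K[1,1],-np.ones(u.shape)],-1)*f['range_z'][...,None]
    P=d@T[:3,:3].T+T[:3,3];q=R.inv().apply((P-st['position']).reshape(-1,3))
    im=f['image'].reshape(-1,3).astype(int)
    m=(np.abs(q[:,0])<.05)&(np.abs(q[:,1])<.11)&(q[:,2]>-.25)&(q[:,2]<.03)&(P.reshape(-1,3)[:,2]>.012)
    for a in np.arange(-.2,.03,.01):
        k=m&(q[:,2]>=a)&(q[:,2]<a+.01)
        if k.sum(): print(n,round(a,3),k.sum(),'x',q[k,0].min().round(3),q[k,0].max().round(3),'y',np.percentile(q[k,1],[0,10,25,50,75,90,100]).round(3))
E
```

```text
s -0.2 96 x -0.037 0.023 y [-0.045 -0.033 -0.021  0.005  0.014  0.017  0.02 ]
s -0.19 86 x -0.024 0.024 y [-0.042 -0.031 -0.019  0.003  0.012  0.016  0.02 ]
s -0.18 89 x -0.027 0.025 y [-0.038 -0.029 -0.02   0.004  0.013  0.016  0.021]
s -0.17 90 x -0.027 0.023 y [-0.04  -0.03  -0.017  0.004  0.013  0.015  0.019]
s -0.16 204 x -0.038 0.028 y [-0.094 -0.063 -0.035  0.014  0.077  0.089  0.092]
s -0.15 206 x -0.039 0.036 y [-0.086 -0.073 -0.043  0.014  0.083  0.087  0.093]
s -0.14 210 x -0.038 0.034 y [-0.082 -0.07  -0.028  0.027  0.074  0.081  0.085]
s -0.13 207 x -0.038 0.033 y [-0.083 -0.068 -0.028  0.029  0.074  0.081  0.086]
s -0.12 117 x -0.035 0.033 y [-0.079 -0.073 -0.035  0.027  0.049  0.08   0.085]
s -0.11 59 x -0.016 0.013 y [-0.038 -0.031 -0.027  0.021  0.037  0.04   0.043]
s -0.1 30 x -0.014 0.014 y [-0.038 -0.029 -0.026  0.027  0.035  0.037  0.038]
s -0.06 17 x -0.018 0.009 y [-0.031 -0.028 -0.027 -0.024  0.031  0.034  0.034]
s -0.05 47 x -0.018 0.011 y [-0.033 -0.029 -0.026  0.025  0.032  0.034  0.036]
s -0.04 21 x -0.014 0.015 y [-0.036 -0.028 -0.027 -0.02   0.03   0.031
[... 1588 characters left out ...]
-0.06 16 x -0.014 -0.005 y [-0.033 -0.031 -0.028 -0.025  0.028  0.032  0.035]
t -0.05 19 x -0.013 0.008 y [-0.033 -0.031 -0.027 -0.025  0.031  0.034  0.035]
t -0.04 8 x -0.011 -0.006 y [-0.032 -0.03  -0.027  0.012  0.029  0.032  0.034]
t -0.03 26 x -0.014 0.001 y [-0.007 -0.006 -0.003 -0.001  0.004  0.006  0.007]
t -0.02 13 x -0.011 0.013 y [-0.004 -0.003 -0.     0.004  0.006  0.007  0.009]
t -0.01 5 x 0.014 0.025 y [-0.006 -0.004 -0.001  0.002  0.005  0.006  0.007]
t 0.0 18 x 0.012 0.037 y [-0.009 -0.007 -0.004  0.002  0.009  0.01   0.012]
t 0.01 12 x 0.019 0.041 y [-0.011 -0.011 -0.01  -0.005  0.011  0.012  0.013]
t 0.02 30 x -0.041 0.03 y [-0.098 -0.015 -0.012 -0.007  0.001  0.04   0.109]
```

```bash
python3 -m crank '[[0.2,0,0,1,0,0,0],[0.2,0,0,1,0,0,0],[0.2,0,0,0,0,0,0]]'
python3 - <<'E'
from h import *
from bench import env,vision
st=env.state();R=Rn.from_quat(st['tcp_rot'])
t=vision.grab_frame('top');s=vision.grab_frame('scene')
crop(s,220,170,150,120,5,'pics/sc5.png')
for f,n in((s,'s'),(t,'t')):
    v,u=np.mgrid[0:480,0:640];K=f['K'];T=f['world_from_camera']
    d=np.stack([(u-K[0,2])/K[0,0],-(v-K[1,2])/K[1,1],-np.ones(u.shape)],-1)*f['range_z'][...,None]
    P=d@T[:3,:3].T+T[:3,3];q=R.inv().apply((P-st['position']).reshape(-1,3))
    m=(np.abs(q[:,0])<.02)&(np.abs(q[:,1])<.05)&(np.abs(q[:,1])>.015)&(P.reshape(-1,3)[:,2]>.035)
    for a in np.arange(-.08,.0,.01):
        k=m&(q[:,2]>=a)&(q[:,2]<a+.01)
        if k.sum(): print(n,round(a,3),k.sum(),'x',q[k,0].min().round(3),q[k,0].max().round(3),'y',np.percentile(q[k,1],[0,10,25,50,75,90,100]).round(3))
E
```

```text
t: 5.7
position: [0.6167, 0.0112, 0.0368]
tcp_rot: [-0.056, 0.929, 0.025, 0.366]
contact_force: [0.4, -0.0, -0.6]
finger_gap: 0.595
s -0.08 20 x -0.011 0.008 y [-0.036 -0.033 -0.028  0.001  0.035  0.039  0.04 ]
s -0.07 48 x -0.017 0.012 y [-0.037 -0.032 -0.029 -0.023  0.035  0.036  0.039]
s -0.06 47 x -0.018 0.016 y [-0.04  -0.031 -0.028 -0.021  0.035  0.036  0.039]
s -0.05 49 x -0.014 0.014 y [-0.034 -0.031 -0.027  0.027  0.034  0.035  0.038]
s -0.04 17 x -0.015 0.012 y [-0.031 -0.03  -0.025 -0.023  0.033  0.034  0.037]
t -0.08 20 x -0.013 -0.008 y [-0.036 -0.034 -0.03   0.027  0.032  0.035  0.038]
t -0.07 17 x -0.012 0.0 y [-0.034 -0.033 -0.029 -0.026  0.032  0.034  0.035]
t -0.06 11 x -0.012 0.008 y [-0.033 -0.033 -0.031 -0.027  0.03   0.034  0.034]
t -0.05 20 x -0.013 -0.002 y [-0.033 -0.03  -0.028  0.028  0.031  0.033  0.036]
t -0.04 9 x -0.011 0.005 y [-0.034 -0.032 -0.029 -0.026  0.03   0.033  0.035]
```

View pics/sc5.png

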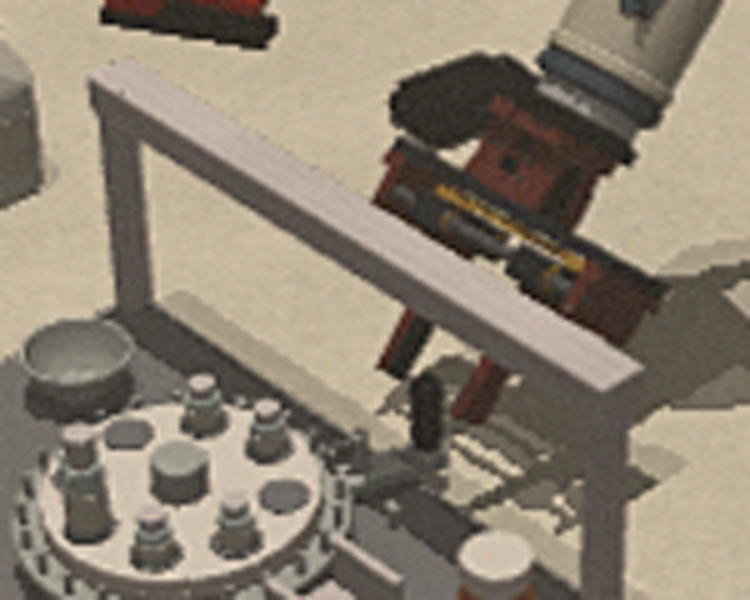

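```bash
python3 -m crank '[[0.1,0,0,0.7,0,0,0],[0,0,0,0.5,0,0,0],[-0.3,0,0,0,0,0,0],[-0.6,0,0,0,0,0,0],[-0.8,0,0,0,0,0,0],[-0.8,0,0,0,0,0,0],[-0.8,0,0,0,0,0,0],[-0.8,0,0,0,0,0,0]]' 8
python3 - <<'E'
from h import *
from bench import env,vision
st=env.state();print(st['position'],st['finger_gap'],st['contact_force'],st['joint_positions'])
t=vision.grab_frame('top');s=vision.grab_frame('scene')
crop(s,220,170,150,120,5,'pics/sc6.png');crop(t,220,125,200,160,4,'pics/top6.png')
E
```

```text
t: 6.6
position: [0.6252, 0.012, 0.0298]
tcp_rot: [-0.056, 0.928, 0.025, 0.367]
contact_force: [-0.7, -0.2, 0.1]
finger_gap: 0.202
[0.62523957 0.01203837 0.02977614] 0.20159035519119106 [-0.71998765 -0.18732725  0.08274947] [-0.15217301 -0.48972259  2.20473676  0.29306721  0.71404193 -1.99371321]
```

View pics/sc6.png

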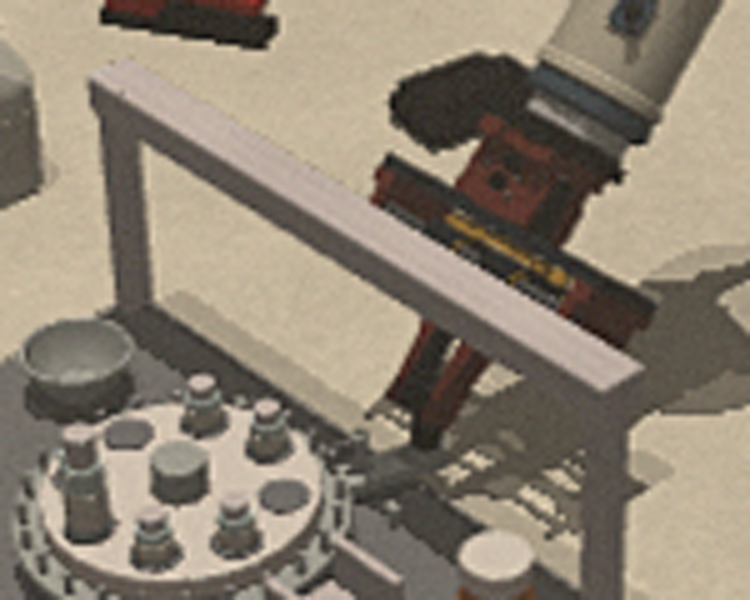

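View pics/top6.png

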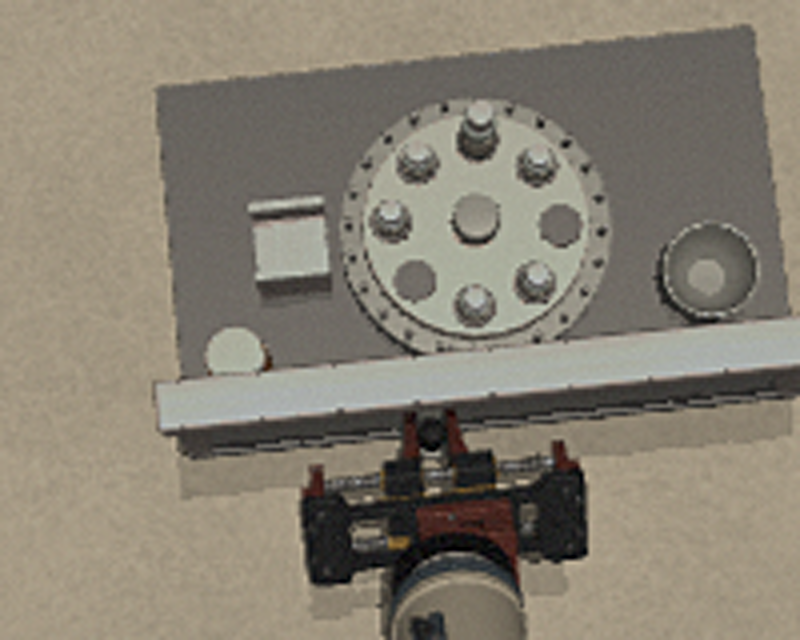

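```bash
cat >> h.py <<'E'
def arc(l0,l1,n,st,yaw=YAW):
    R=Rn.from_quat(st['tcp_rot']);out=[]
    P=lambda l:np.array([-.15*np.cos(.475-l),.15*np.sin(.475-l),0])
    Z=Rn.from_rotvec([0,0,yaw])
    L=np.linspace(l0,l1,n+1)
    for a,b in zip(L[:-1],L[1:]): print((R.inv().apply(Z.apply(P(b)-P(a)))*100).round(2).tolist())
E
python3 - <<'E'
from h import *
from bench import env
arc(.165,.92,19,env.state())
E
```

```text
[0.12, -0.57, -0.12]
[0.11, -0.58, -0.1]
[0.09, -0.58, -0.09]
[0.07, -0.59, -0.07]
[0.06, -0.59, -0.06]
[0.04, -0.59, -0.04]
[0.02, -0.6, -0.02]
[0.0, -0.6, -0.01]
[-0.01, -0.6, 0.01]
[-0.03, -0.59, 0.02]
[-0.05, -0.59, 0.04]
[-0.06, -0.59, 0.06]
[-0.08, -0.59, 0.07]
[-0.1, -0.58, 0.09]
[-0.12, -0.58, 0.1]
[-0.13, -0.57, 0.12]
[-0.15, -0.56, 0.13]
[-0.16, -0.55, 0.15]
[-0.18, -0.54, 0.17]
```

```bash
python3 -m crank '[[-0.8,0.12,-0.57,-0.12,0,0,0],[-0.8,0.11,-0.58,-0.1,0,0,0],[-0.8,0.09,-0.58,-0.09,0,0,0],[-0.8,0.07,-0.59,-0.07,0,0,0],[-0.8,0.06,-0.59,-0.06,0,0,0],[-0.8,0.04,-0.59,-0.04,0,0,0],[-0.8,0.02,-0.6,-0.02,0,0,0],[-0.8,0,-0.6,-0.01,0,0,0],[-0.8,-0.01,-0.6,0.01,0,0,0],[-0.8,0,0,0,0,0,0]]'
python3 - <<'E'
from h import *
from bench import env,vision
st=env.state();print(st['position'],st['finger_gap'],st['contact_force'],st['wrist_torque'],st['joint_positions'])
p0=np.array([.62524,.01204,.02978]);print('disp station',Rn.from_rotvec([0,0,-YAW]).apply(st['position']-p0))
t=vision.grab_frame('top');s=vision.grab_frame('scene')
crop(s,220,170,150,120,5,'pics/sc7.png');crop(t,220,125,200,160,4,'pics/top7.png')
E
```

```text
t: 7.7
position: [0.6247, -0.0425, 0.0294]
tcp_rot: [-0.055, 0.928, 0.025, 0.367]
contact_force: [-0.8, 0.0, 1.2]
finger_gap: 0.203
[ 0.62472534 -0.04252777  0.02941339] 0.20315208562307008 [-0.80511645  0.03616741  1.22098456] [-0.029744    0.35253057  0.13183444] [-0.2964845  -0.46484931  2.1882202   0.4215222   0.75621432 -2.1957008 ]
disp station [-0.00701633 -0.05411726 -0.00036661]
```

View pics/top7.png

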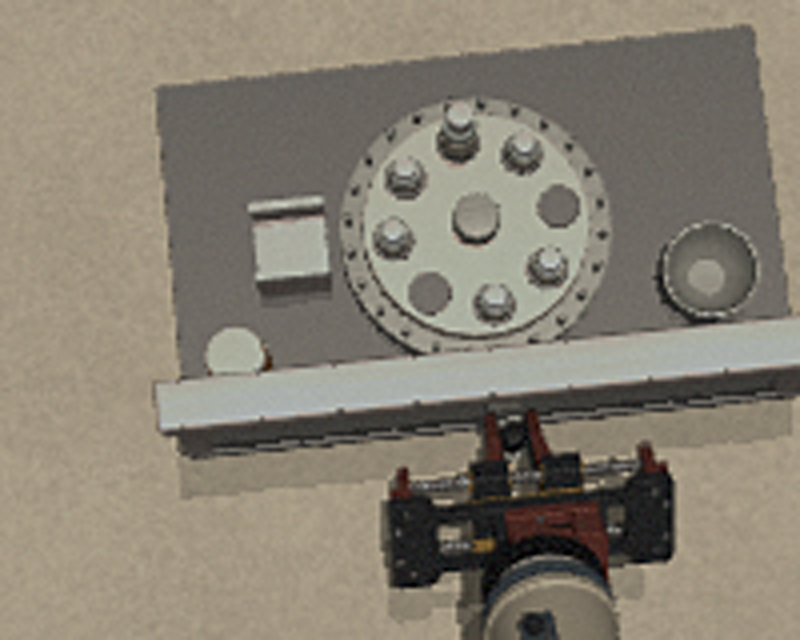

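View pics/sc7.png

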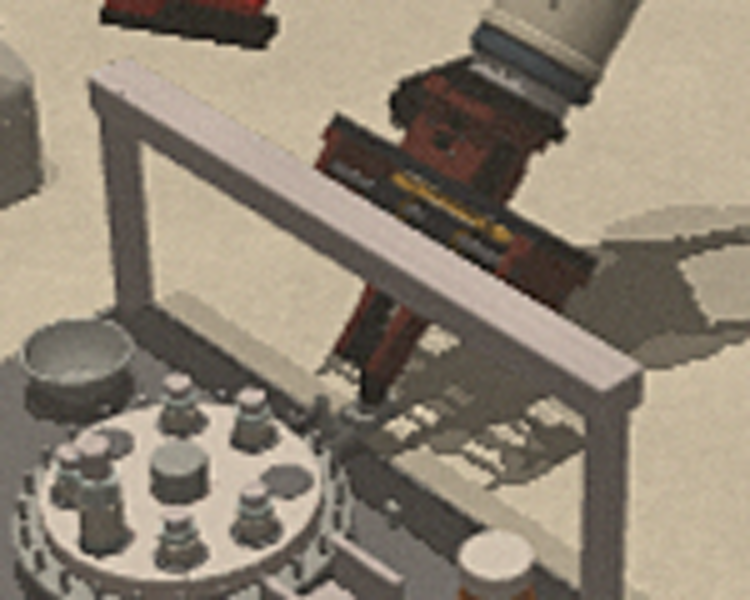

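```bash
python3 -m crank '[[-0.8,-0.03,-0.59,0.02,0,0,0],[-0.8,-0.05,-0.59,0.04,0,0,0],[-0.8,-0.06,-0.59,0.06,0,0,0],[-0.8,-0.08,-0.59,0.07,0,0,0],[-0.8,-0.1,-0.58,0.09,0,0,0],[-0.8,-0.12,-0.58,0.1,0,0,0],[-0.8,-0.13,-0.57,0.12,0,0,0],[-0.8,-0.15,-0.56,0.13,0,0,0],[-0.8,-0.16,-0.55,0.15,0,0,0],[-0.8,-0.1,-0.35,0.1,0,0,0],[-0.8,0,0,0,0,0,0]]'
python3 - <<'E'
from h import *
from bench import env,vision
st=env.state();print(st['position'],st['finger_gap'],st['contact_force'],st['wrist_torque'],st['joint_positions'])
p0=np.array([.62524,.01204,.02978]);print('disp station',Rn.from_rotvec([0,0,-YAW]).apply(st['position']-p0))
t=vision.grab_frame('top');pickle.dump(t,open('/tmp/t8.pkl','wb'))
crop(t,220,125,200,160,4,'pics/top8.png')
arc(.9,.02,20,st)
E
```

```text
t: 8.9
position: [0.6447, -0.0956, 0.0294]
tcp_rot: [-0.055, 0.928, 0.025, 0.367]
contact_force: [-0.4, -0.6, -0.5]
finger_gap: 0.201
[ 0.64468204 -0.09558287  0.02940512] 0.20121336156535038 [-0.38488699 -0.64672485 -0.51440065] [0.00446559 0.35691899 0.06144987] [-0.40788079 -0.34968822  2.10492191  0.5201067   0.77792936 -2.35818678]
disp station [ 0.00647304 -0.10917314 -0.00037488]
[0.19, 0.61, -0.17]
[0.17, 0.62, -0.16]
[0.15, 0.63, -0.14]
[0.13, 0.64, -0.12]
[0.11, 0.64, -0.1]
[0.09, 0.65, -0.08]
[0.07, 0.65, -0.06]
[0.05, 0.66, -0.04]
[0.03, 0.66, -0.02]
[0.0, 0.66, 0.0]
[-0.02, 0.66, 0.02]
[-0.04, 0.66, 0.04]
[-0.06, 0.65, 0.06]
[-0.08, 0.65, 0.08]
[-0.1, 0.64, 0.1]
[-0.12, 0.64, 0.12]
[-0.14, 0.63, 0.14]
[-0.16, 0.62, 0.16]
[-0.18, 0.61, 0.17]
[-0.2, 0.6, 0.19]
```

View pics/top8.png

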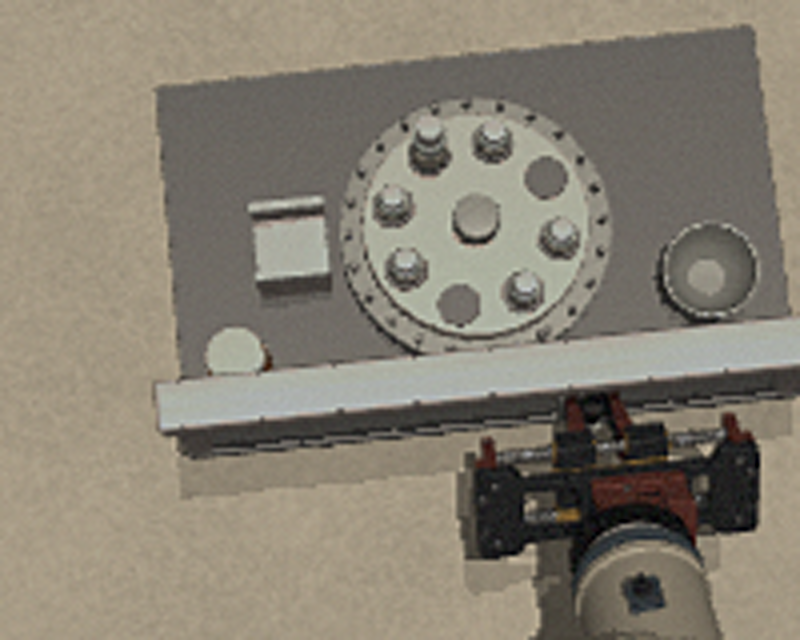

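```bash
python3 -m crank '[[-0.8,0.19,0.61,-0.17,0,0,0],[-0.8,0.17,0.62,-0.16,0,0,0],[-0.8,0.15,0.63,-0.14,0,0,0],[-0.8,0.13,0.64,-0.12,0,0,0],[-0.8,0.11,0.64,-0.1,0,0,0],[-0.8,0.09,0.65,-0.08,0,0,0],[-0.8,0.07,0.65,-0.06,0,0,0],[-0.8,0.05,0.66,-0.04,0,0,0],[-0.8,0.03,0.66,-0.02,0,0,0],[-0.8,0,0.66,0,0,0,0],[-0.8,-0.02,0.66,0.02,0,0,0],[-0.8,-0.04,0.66,0.04,0,0,0],[-0.8,-0.06,0.65,0.06,0,0,0],[-0.8,-0.08,0.65,0.08,0,0,0],[-0.8,-0.1,0.64,0.1,0,0,0],[-0.8,-0.12,0.64,0.12,0,0,0],[-0.8,-0.14,0.63,0.14,0,0,0],[-0.8,-0.16,0.62,0.16,0,0,0],[-0.8,-0.18,0.61,0.17,0,0,0],[-0.8,0,0,0,0,0,0]]'
python3 - <<'E'
from h import *
from bench import env,vision
st=env.state();print(st['finger_gap'],st['contact_force'],st['wrist_torque'],st['joint_positions'])
p0=np.array([.62524,.01204,.02978]);print('disp station',Rn.from_rotvec([0,0,-YAW]).apply(st['position']-p0))
t=vision.grab_frame('top');pickle.dump(t,open('/tmp/t9.pkl','wb'))
crop(t,220,125,200,160,4,'pics/top9.png')
t8=pickle.load(open('/tmp/t8.pkl','rb'));t0=pickle.load(open('/tmp/top0.pkl','rb'))
def ang(f,u,v,z):
    C=np.array([.7375,-.0222]);p=atz(f,220+u/4,125+v/4,z)[:2]-C
    return np.arctan2(p[1],p[0])-YAW-np.pi/2,np.hypot(*p)
print(ang(t0,480,113,.117),ang(t8,430,128,.117))
arc(.05,.92,20,st)
E
```

```text
t: 10.95
position: [0.6292, 0.0269, 0.0297]
tcp_rot: [-0.056, 0.928, 0.025, 0.367]
contact_force: [0.9, -0.8, 1.4]
finger_gap: 0.203
0.20344663585885772 [ 0.89873084 -0.77434028  1.36857706] [-0.14028108  0.06908235 -0.14330336] [-0.11130691 -0.4768814   2.19614835  0.25601343  0.69929152 -1.93710307]
disp station [ 5.74174736e-03  1.42630054e-02 -6.26079385e-05]
(np.float64(-1.6790965592087532), np.float64(0.05767979493770032)) (np.float64(-1.0761457186468706), np.float64(0.05766597874053837))
[0.19, -0.6, -0.18]
[0.17, -0.61, -0.16]
[0.15, -0.62, -0.14]
[0.13, -0.63, -0.12]
[0.11, -0.63, -0.11]
[0.09, -0.64, -0.09]
[0.07, -0.65, -0.07]
[0.05, -0.65, -0.05]
[0.03, -0.65, -0.03]
[0.0, -0.65, -0.01]
[-0.02, -0.65, 0.01]
[-0.04, -0.65, 0.03]
[-0.06, -0.65, 0.05]
[-0.08, -0.64, 0.07]
[-0.1, -0.64, 0.09]
[-0.12, -0.63, 0.11]
[-0.14, -0.63, 0.12]
[-0.16, -0.62, 0.14]
[-0.18, -0.61, 0.16]
[-0.2, -0.6, 0.18]
```

View pics/top9.png

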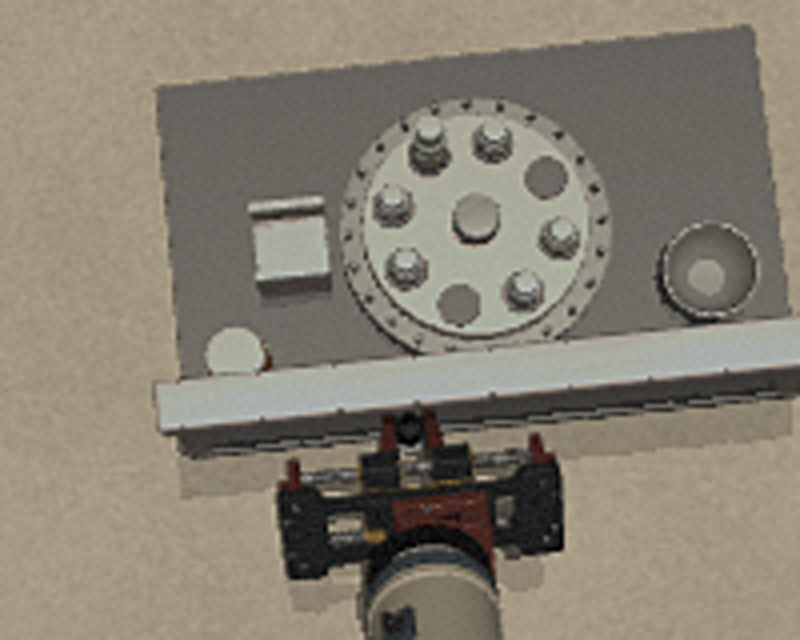

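```bash
python3 -m crank '[[-0.8,0.19,-0.6,-0.18,0,0,0],[-0.8,0.17,-0.61,-0.16,0,0,0],[-0.8,0.15,-0.62,-0.14,0,0,0],[-0.8,0.13,-0.63,-0.12,0,0,0],[-0.8,0.11,-0.63,-0.11,0,0,0],[-0.8,0.09,-0.64,-0.09,0,0,0],[-0.8,0.07,-0.65,-0.07,0,0,0],[-0.8,0.05,-0.65,-0.05,0,0,0],[-0.8,0.03,-0.65,-0.03,0,0,0],[-0.8,0,-0.65,-0.01,0,0,0],[-0.8,-0.02,-0.65,0.01,0,0,0],[-0.8,-0.04,-0.65,0.03,0,0,0],[-0.8,-0.06,-0.65,0.05,0,0,0],[-0.8,-0.08,-0.64,0.07,0,0,0],[-0.8,-0.1,-0.64,0.09,0,0,0],[-0.8,-0.12,-0.63,0.11,0,0,0],[-0.8,-0.14,-0.63,0.12,0,0,0],[-0.8,-0.16,-0.62,0.14,0,0,0],[-0.8,-0.17,-0.57,0.16,0,0,0],[-0.8,0,0,0,0,0,0]]'
cat >> h.py <<'E'
C0=np.array([.7375,-.0222])
def lam(st):
    p0=np.array([.62524,.01204,.02978]);d=Rn.from_rotvec([0,0,-YAW]).apply(st['position']-p0)
    th=.475-.161;q=.15*np.array([-np.cos(th),np.sin(th)])+d[:2]
    return .475-np.arctan2(q[1],-q[0]),np.hypot(*q),d[2]
def ang(f,u,v,z):
    p=atz(f,220+u/4,125+v/4,z)[:2]-C0
    return np.arctan2(p[1],p[0])-YAW-np.pi/2,np.hypot(*p)
E
python3 - <<'E'
from h import *
from bench import env,vision
st=env.state();print(st['finger_gap'],st['contact_force'],st['joint_positions']);l=lam(st);print(l)
t=vision.grab_frame('top');pickle.dump(t,open('/tmp/t10.pkl','wb'))
crop(t,220,125,200,160,4,'pics/top10.png')
arc(l[0],.06,20,st)
E
```

```text
t: 13.0
position: [0.6419, -0.0944, 0.0292]
tcp_rot: [-0.055, 0.928, 0.025, 0.367]
contact_force: [0.6, 0.4, -0.9]
finger_gap: 0.201
0.20077489295918582 [ 0.58975418  0.35501341 -0.87999974] [-0.4078316  -0.35940341  2.11255416  0.51863278  0.77987332 -2.35618545]
(np.float64(0.8910814020862177), np.float64(0.1518010174829519), np.float64(-0.0006057237800413394))
[0.18, 0.58, -0.16]
[0.16, 0.59, -0.14]
[0.14, 0.59, -0.13]
[0.12, 0.6, -0.11]
[0.1, 0.61, -0.09]
[0.09, 0.61, -0.08]
[0.07, 0.62, -0.06]
[0.05, 0.62, -0.04]
[0.03, 0.62, -0.02]
[0.01, 0.62, -0.01]
[-0.01, 0.62, 0.01]
[-0.03, 0.62, 0.03]
[-0.05, 0.62, 0.05]
[-0.06, 0.62, 0.06]
[-0.08, 0.61, 0.08]
[-0.1, 0.61, 0.1]
[-0.12, 0.6, 0.12]
[-0.14, 0.59, 0.13]
[-0.16, 0.58, 0.15]
[-0.17, 0.58, 0.17]
```

View pics/top10.png

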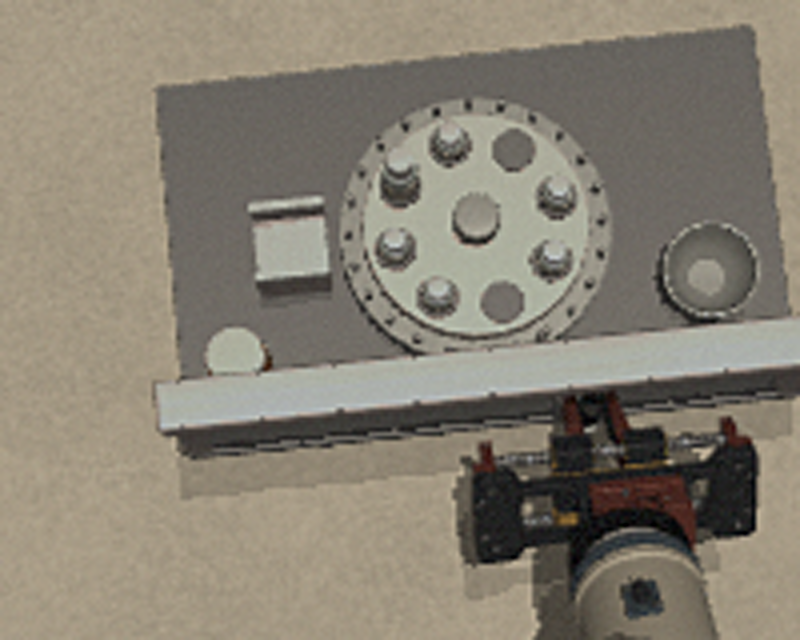

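```bash
python3 - <<'E'
from h import *
t=pickle.load(open('/tmp/t10.pkl','rb'));t8=pickle.load(open('/tmp/t8.pkl','rb'))
for f,u,v in((t8,430,128),(t10:=t,400,160)): print(ang(f,u,v,.117))
# short vial caps : rotation about deck centre between frames
print([ang(t8,394,200,.08),ang(t8,493,132,.08)],[ang(t,396,240,.08),ang(t,450,137,.08)])
crop(t,295,140,90,80,8,'pics/z10.png')
E
```

```text
(np.float64(-1.0761457186468706), np.float64(0.05766597874053837))
(np.float64(-0.5689488222325485), np.float64(0.058291957594665225))
[(np.float64(-0.26769544297385806), np.float64(0.057243355979760636)), (np.float64(-1.8525726527036452), np.float64(0.05706156009014778))] [(np.float64(0.21391992941201865), np.float64(0.05800045643889354)), (np.float64(-1.331676341364523), np.float64(0.05603458464380767))]
```

View pics/z10.png

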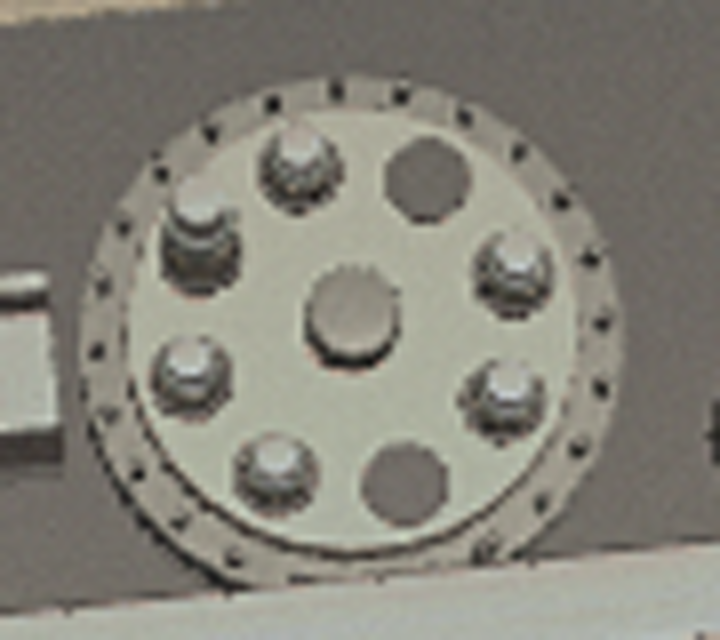

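```bash
python3 -m crank '[[-0.8,0.18,0.58,-0.14,0,0,0],[-0.8,0.16,0.59,-0.13,0,0,0],[-0.8,0.14,0.6,-0.12,0,0,0],[-0.8,0.12,0.62,-0.11,0,0,0],[-0.8,0.1,0.64,-0.09,0,0,0],[-0.8,0.09,0.65,-0.08,0,0,0],[-0.8,0.07,0.66,-0.06,0,0,0],[-0.8,0.05,0.66,-0.04,0,0,0],[-0.8,0.03,0.66,-0.02,0,0,0],[-0.8,0.01,0.66,0,0,0,0],[-0.8,-0.01,0.66,0.01,0,0,0],[-0.8,-0.03,0.66,0.03,0,0,0],[-0.8,-0.05,0.66,0.05,0,0,0],[-0.8,-0.07,0.66,0.07,0,0,0],[-0.8,-0.09,0.65,0.09,0,0,0],[-0.8,-0.11,0.65,0.11,0,0,0],[-0.8,-0.13,0.64,0.13,0,0,0],[-0.8,-0.15,0.63,0.15,0,0,0],[-0.8,-0.18,0.62,0.18,0,0,0],[-0.8,0,0,0,0,0,0]]'
python3 - <<'E'
from h import *
from bench import env,vision
st=env.state();print(st['finger_gap'],st['contact_force'],st['joint_positions']);l=lam(st);print(l)
arc(l[0],0,2,st)
t=vision.grab_frame('top');pickle.dump(t,open('/tmp/t11.pkl','wb'))
crop(t,220,125,200,160,4,'pics/top11.png')
E
```

```text
t: 15.05
position: [0.6264, 0.0279, 0.0293]
tcp_rot: [-0.056, 0.928, 0.025, 0.367]
contact_force: [0.4, -0.7, 2.3]
finger_gap: 0.201
0.20113870457711208 [ 0.41433414 -0.68802121  2.34520672] [-0.10926924 -0.48692048  2.20383813  0.25327888  0.70100091 -1.93317237]
(np.float64(0.05722429412293406), np.float64(0.15276780138020346), np.float64(-0.0005189246440220756))
[-0.13, 0.39, 0.13]
[-0.14, 0.38, 0.13]
```

View pics/top11.png

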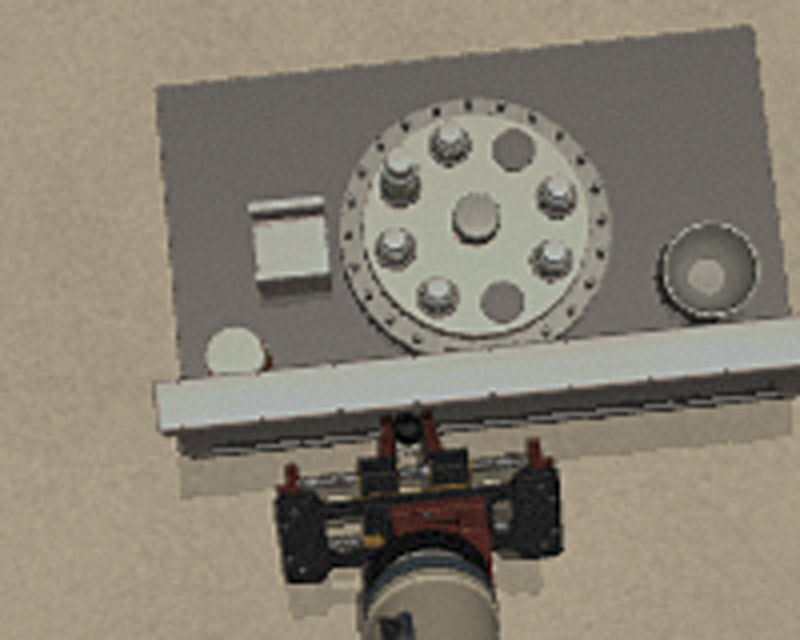

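```bash
python3 -m crank '[[-0.8,-0.16,0.26,0.15,0,0,0],[-0.8,-0.16,0.26,0.15,0,0,0],[-0.8,-0.15,0.25,0.15,0,0,0],[-0.8,0,0.1,0,0,0,0],[-0.8,0,0,0,0,0,0]]'
python3 - <<'E'
from h import *
from bench import env,vision
st=env.state();print(st['finger_gap'],st['contact_force']);l=lam(st);print(l)
arc(l[0],.6,18,st)
E
```

```text
t: 15.6
position: [0.631, 0.0357, 0.0285]
tcp_rot: [-0.056, 0.929, 0.024, 0.366]
contact_force: [-6.3, -3.2, 4.8]
finger_gap: 0.201
0.20103890491420234 [-6.26256454 -3.18074459  4.84931764]
(np.float64(-0.0011614718333520235), np.float64(0.1509024841087583), np.float64(-0.001324738510629926))
[0.16, -0.45, -0.15]
[0.15, -0.46, -0.14]
[0.14, -0.46, -0.13]
[0.13, -0.47, -0.12]
[0.12, -0.47, -0.11]
[0.1, -0.48, -0.1]
[0.09, -0.48, -0.09]
[0.08, -0.49, -0.08]
[0.07, -0.49, -0.07]
[0.06, -0.49, -0.06]
[0.05, -0.5, -0.05]
[0.03, -0.5, -0.03]
[0.02, -0.5, -0.02]
[0.01, -0.5, -0.01]
[-0.0, -0.5, 0.0]
[-0.02, -0.5, 0.01]
[-0.03, -0.5, 0.02]
[-0.04, -0.5, 0.03]
```

```bash
python3 -m crank '[[-0.8,0.16,-0.45,-0.15,0,0,0],[-0.8,0.15,-0.46,-0.14,0,0,0],[-0.8,0.14,-0.46,-0.13,0,0,0],[-0.8,0.13,-0.47,-0.12,0,0,0],[-0.8,0.12,-0.47,-0.11,0,0,0],[-0.8,0.1,-0.48,-0.1,0,0,0],[-0.8,0.09,-0.48,-0.09,0,0,0],[-0.8,0.08,-0.49,-0.08,0,0,0],[-0.8,0.07,-0.49,-0.07,0,0,0],[-0.8,0.06,-0.49,-0.06,0,0,0],[-0.8,0.05,-0.5,-0.05,0,0,0],[-0.8,0.03,-0.5,-0.03,0,0,0],[-0.8,0.02,-0.5,-0.02,0,0,0],[-0.8,0.01,-0.5,-0.01,0,0,0],[-0.8,0,-0.5,0,0,0,0],[-0.8,-0.02,-0.5,0.01,0,0,0],[-0.8,-0.03,-0.5,0.02,0,0,0],[-0.8,0,0,0,0,0,0]]'
python3 - <<'E'
from h import *
from bench import env,vision
st=env.state();print(st['finger_gap'],st['contact_force']);l=lam(st);print(l)
t=vision.grab_frame('top');pickle.dump(t,open('/tmp/t12.pkl','wb'))
crop(t,280,135,110,85,7,'pics/z12.png')
E
```

```text
t: 17.4
position: [0.6255, -0.0483, 0.0287]
tcp_rot: [-0.055, 0.928, 0.025, 0.367]
contact_force: [-1.3, -0.6, -1.7]
finger_gap: 0.201
0.20095668413473253 [-1.27867067 -0.58291605 -1.72766412]
(np.float64(0.5655515974547174), np.float64(0.15017606739762934), np.float64(-0.0010489919989569022))
```

View pics/z12.png

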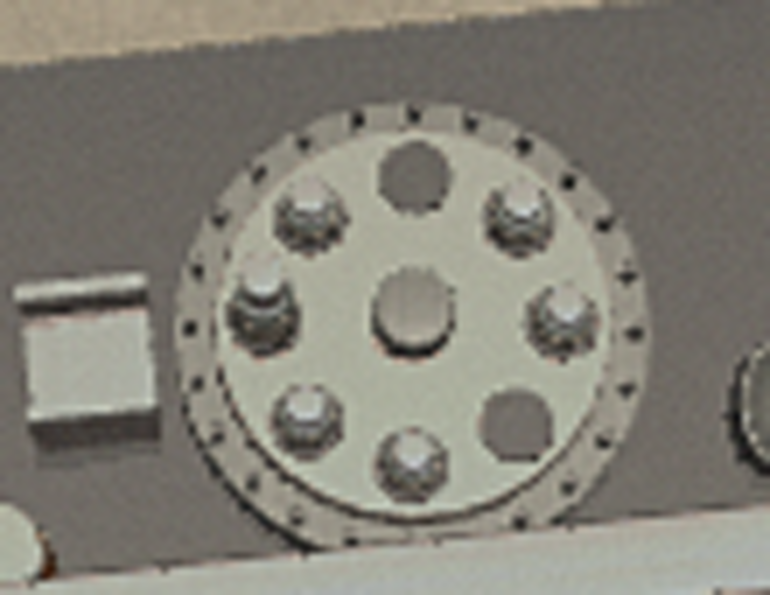

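```bash
python3 - <<'E'
from h import *
t=pickle.load(open('/tmp/t12.pkl','rb'))
W=lambda u,v,z:atz(t,280+u/7,135+v/7,z)[:2]
# centre from short vial/ pocket pairs at z .051: opposite pockets unknown -> deck ellipse
pk={2:W(414,178,.051),5:W(517,425,.051)}
def a(p,c):d=p-c;return np.arctan2(d[1],d[0])-YAW-np.pi/2,np.hypot(*d)
hub=W(413,310,.06);print('hub',hub)
for c in (C0,C0+[.001,0],hub):
    print('tall',a(W(263,278,.117),c),*[(k,a(p,c)[0]+k*np.pi/4,a(p,c)[1]) for k,p in pk.items()])
    print(' short',*[a(W(u,v,.081),c)[0]+k*np.pi/4 for u,v,k in((310,195,1),(520,198,3),(562,298,4),(412,440,-2),(308,400,-1))])
for n,q in dict(c1a=(15,290),c1b=(147,280),c1c=(150,296),c2a=(30,415),c2b=(157,405)).items():print(n,W(*q,.064), Rn.from_rotvec([0,0,-YAW]).apply(np.r_[W(*q,.064)-C0,0])[:2])
E
```

```text
hub [ 0.74014364 -0.02117959]
tall (np.float64(-0.10571115015471366), np.float64(0.05840080625414048)) (2, np.float64(-0.10158493457362439), np.float64(0.058185308627530574)) (5, np.float64(-0.1210643027585272), np.float64(0.05695394587625928))
 short -0.12273506969112824 -0.08494751488042862 -0.07208060356589563 -0.14399327195225853 -0.15168469382635807
tall (np.float64(-0.08859543961681249), np.float64(0.05842315191766108)) (2, np.float64(-0.10127167131229431), np.float64(0.05718547190393904)) (5, np.float64(-0.13330741917092936), np.float64(0.05766647979370027))
 short -0.11065422252156831 -0.0970478681723943 -0.09013055425203387 -0.1435443855331462 -0.13889772504850262
tall (np.float64(-0.05946064916775784), np.float64(0.05747841332461532)) (2, np.float64(-0.1191050770186397), np.float64(0.05553233666344808)) (5, np.float64(-0.14026948860224486), np.float64(0.059557593321676004))
 short -0.10255464908135825 -0.13054763422134696 -0.11982824713769347 -0.1246845389862834 -0.10598049429715806
c1a [0.74496139 0.1334365 ] [0.02596251 0.15363704]
c1b [0.74963313 0.0822484 ] [0.0244985  0.10225705]
c1c [0.743281   0.08094621] [0.01803643 0.10172143]
c2a [0.69550715 0.12632412] [-0.02398695  0.15247111]
c2b [0.70013961 0.07731078] [-0.0252307   0.10325506]
```

```bash
python3 -m crank '[[-0.8,-0.04,-0.4,0.03,0,0,0],[-0.8,-0.05,-0.4,0.04,0,0,0],[-0.8,-0.06,-0.4,0.05,0,0,0],[-0.8,-0.06,-0.4,0.05,0,0,0],[-0.8,0,0,0,0,0,0]]'
python3 - <<'E'
from h import *
from bench import env,vision
st=env.state();print(st['finger_gap'],st['contact_force']);l=lam(st);print(l)
t=vision.grab_frame('top');pickle.dump(t,open('/tmp/t13.pkl','wb'))
crop(t,280,135,110,85,7,'pics/z13.png')
arc(l[0],0,18,st)
E
```

```text
t: 17.95
position: [0.6303, -0.0636, 0.029]
tcp_rot: [-0.055, 0.928, 0.025, 0.367]
contact_force: [-0.5, -0.2, -2.0]
finger_gap: 0.2
0.1998835349521193 [-0.50759504 -0.16079974 -1.96001481]
(np.float64(0.6727149853559118), np.float64(0.14958193817523815), np.float64(-0.0008045530590710808))
[0.07, 0.55, -0.07]
[0.06, 0.56, -0.05]
[0.04, 0.56, -0.04]
[0.03, 0.56, -0.02]
[0.01, 0.56, -0.01]
[-0.0, 0.56, 0.01]
[-0.02, 0.56, 0.02]
[-0.03, 0.56, 0.03]
[-0.05, 0.56, 0.05]
[-0.06, 0.55, 0.06]
[-0.08, 0.55, 0.08]
[-0.09, 0.55, 0.09]
[-0.11, 0.54, 0.1]
[-0.12, 0.53, 0.12]
[-0.14, 0.53, 0.13]
[-0.15, 0.52, 0.15]
[-0.17, 0.51, 0.16]
[-0.18, 0.5, 0.17]
```

View pics/z13.png

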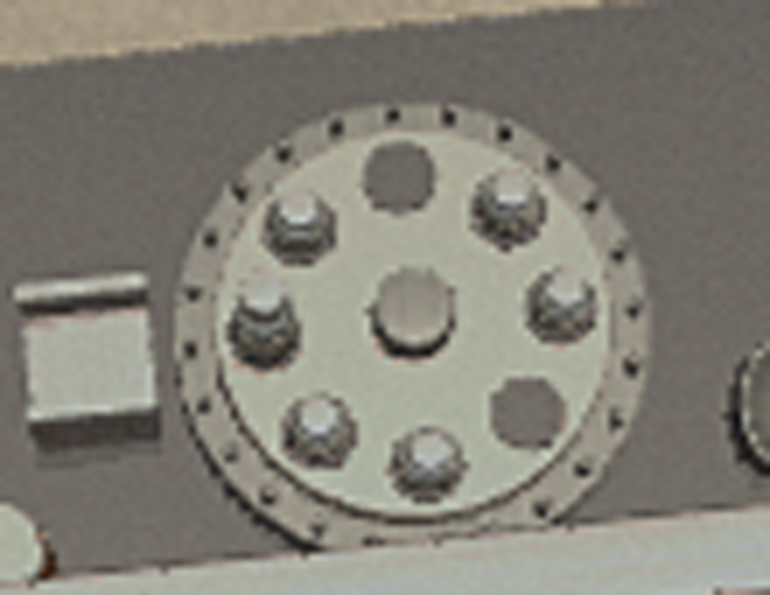

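```bash
python3 - <<'E'
from h import *
t=pickle.load(open('/tmp/t13.pkl','rb'))
W=lambda u,v,z:atz(t,280+u/7,135+v/7,z)[:2]
pk={2:W(400,177,.051),5:W(528,412,.051)}
def a(p,c):d=p-c;return np.arctan2(d[1],d[0])-YAW-np.pi/2,np.hypot(*d)
c=C0+[.0015,.0005]
print('tall',a(W(264,291,.117),c),*[(k,a(p,c)[0]+k*np.pi/4,a(p,c)[1]) for k,p in pk.items()])
print(' short',*[round(a(W(u,v,.081),c)[0]+k*np.pi/4,3) for u,v,k in((301,208,1),(510,185,3),(562,288,4),(428,440,-2),(320,411,-1))])
E
```

```text
tall (np.float64(0.006318952208306694), np.float64(0.05789419045117501)) (2, np.float64(-0.013828963980578424), np.float64(0.05732924087630753)) (5, np.float64(-0.017615687446132622), np.float64(0.0579683615786506))
 short -0.004 0.0 -0.029 -6.307 -0.017
```

```bash
python3 -m crank '[[-0.8,0.07,0.55,-0.07,0,0,0],[-0.8,0.06,0.56,-0.05,0,0,0],[-0.8,0.04,0.56,-0.04,0,0,0],[-0.8,0.03,0.56,-0.02,0,0,0],[-0.8,0.01,0.56,-0.01,0,0,0],[-0.8,0,0.56,0.01,0,0,0],[-0.8,-0.02,0.56,0.02,0,0,0],[-0.8,-0.03,0.56,0.03,0,0,0],[-0.8,-0.05,0.56,0.05,0,0,0],[-0.8,-0.06,0.55,0.06,0,0,0],[-0.8,-0.08,0.55,0.08,0,0,0],[-0.8,-0.09,0.55,0.09,0,0,0],[-0.8,-0.11,0.54,0.1,0,0,0],[-0.8,-0.12,0.53,0.12,0,0,0],[-0.8,-0.14,0.53,0.13,0,0,0],[-0.8,-0.15,0.52,0.15,0,0,0],[-0.8,-0.17,0.51,0.16,0,0,0],[-0.8,-0.18,0.5,0.17,0,0,0],[-0.8,0,0,0,0,0,0]]'
python3 - <<'E'
from h import *
from bench import env,vision
st=env.state();print(st['finger_gap'],st['contact_force']);l=lam(st);print(l)
arc(l[0],0,2,st)
t=vision.grab_frame('top');pickle.dump(t,open('/tmp/t14.pkl','wb'))
crop(t,280,135,110,100,6,'pics/z14.png')
E
```

```text
t: 19.9
position: [0.6324, 0.0359, 0.0295]
tcp_rot: [-0.056, 0.928, 0.024, 0.367]
contact_force: [-0.5, -5.4, 1.5]
finger_gap: 0.201
0.20124753955943323 [-0.47651081 -5.39732418  1.47746634]
(np.float64(-0.005203575092133594), np.float64(0.1496882027664472), np.float64(-0.00032430122710321024))
[0.01, -0.03, -0.01]
[0.01, -0.03, -0.01]
```

View pics/z14.png

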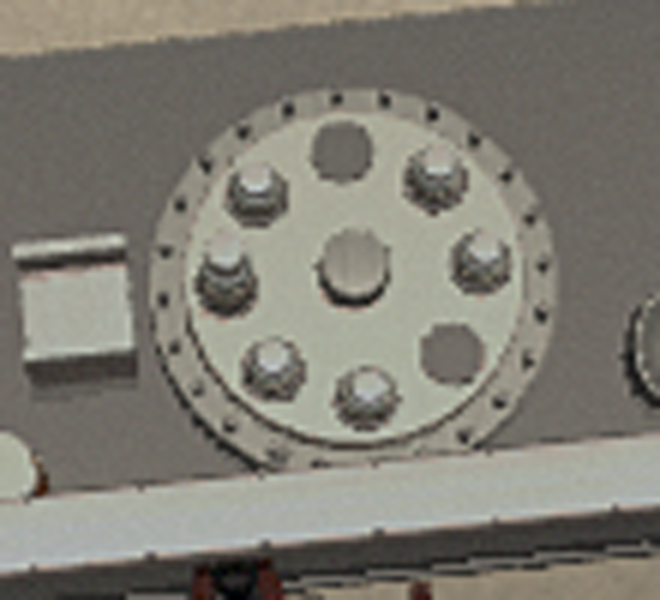

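```bash
python3 -m crank '[[-0.4,0.01,-0.05,-0.01,0,0,0],[0,0,0,0,0,0,0],[0.2,0,0,0,0,0,0],[0.2,0,0,0,0,0,0],[0.2,0,0,0,0,0,0]]'
python3 -m crank '[[0.2,0,0,-0.8,0,0,0],[0.2,0,0,-1.5,0,0,0],[0.2,0,0,-2,0,0,0],[0.2,0,0,-2,0,0,0],[0.2,0,0,-2,0,0,0],[0.2,0,0,0,0,0,0],[0.2,0,0,0,0,0,0],[0.2,0,0,0,0,0,0]]'
python3 - <<'E'
from h import *
from bench import env,vision
st=env.state();print(st['finger_gap'],st['contact_force'],st['joint_positions'],abs(st['qd']).max())
t=vision.grab_frame('top');s=vision.grab_frame('scene');pickle.dump(t,open('/tmp/t15.pkl','wb'))
crop(t,260,125,150,110,5,'pics/z15.png');crop(s,170,140,200,150,4,'pics/s15.png')
E
```

```text
t: 20.45
position: [0.6317, 0.0358, 0.0289]
tcp_rot: [-0.056, 0.928, 0.025, 0.367]
contact_force: [0.3, 0.8, -0.2]
finger_gap: 0.591
t: 21.25
position: [0.5754, 0.0284, 0.0886]
tcp_rot: [-0.056, 0.928, 0.025, 0.366]
contact_force: [0.8, -0.2, -0.5]
finger_gap: 0.6
0.599635141264434 [ 0.80768551 -0.17221055 -0.50072982] [-0.12444061 -0.73491751  2.24807639  0.21920572  0.90405616 -1.88544972] 0.013957647412565086
```

View pics/z15.png

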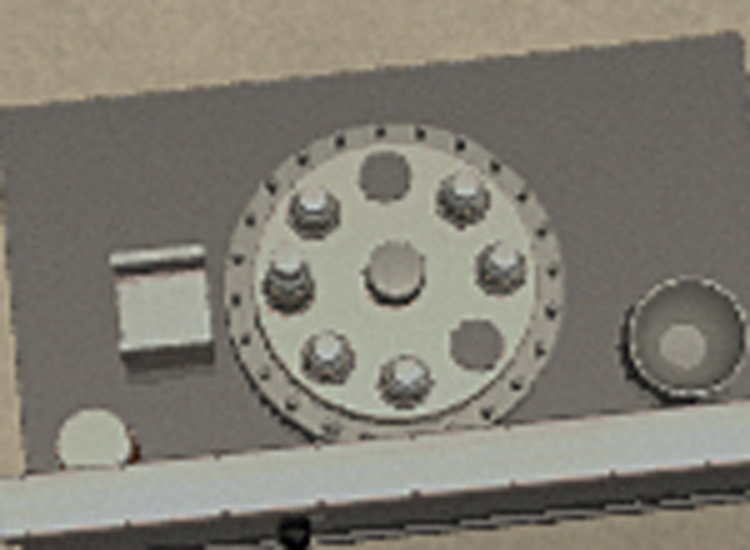

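View pics/s15.png

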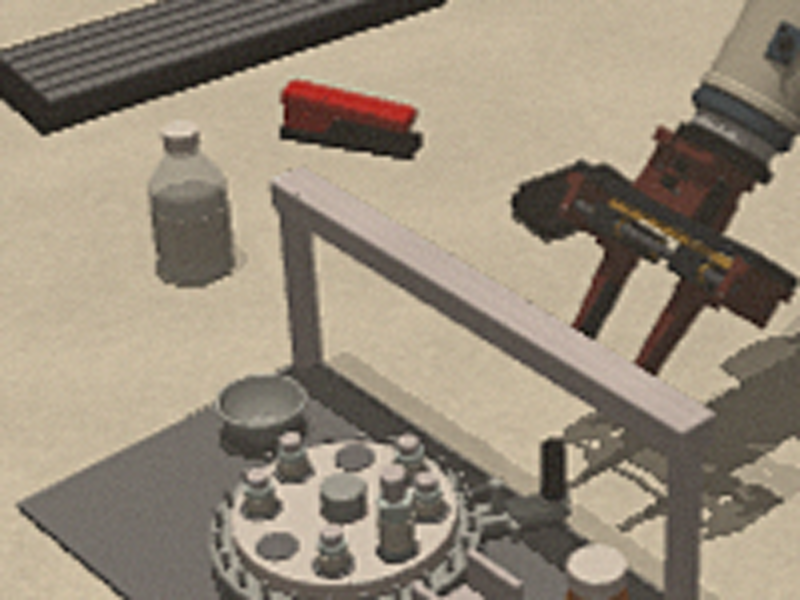

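```bash
python3 - <<'E'
from h import *
from bench import env
t=pickle.load(open('/tmp/t15.pkl','rb'))
W=lambda u,v,z:atz(t,260+u/5,125+v/5,z)[:2]
c=C0+[.0015,.0005]
def a(p):d=p-c;return np.arctan2(d[1],d[0])-YAW-np.pi/2,np.hypot(*d)
print('tall',a(W(289,263,.117)),[a(W(*q,.051))[0]+k*np.pi/4 for q,k in(((385,177),2),((477,344),5))])
p=Rn.from_rotvec([0,0,-YAW]).apply(np.r_[W(295,527,.075)-c,0]);print('lever',.475-np.arctan2(p[1],-p[0]),p)
env.job_done()
E
```

```text
tall (np.float64(0.05384116940818107), np.float64(0.058035233644038585)) [np.float64(-0.006442725701643726), np.float64(-0.01636031264193072)]
lever 0.004000076023056132 [-0.13531827  0.06890737  0.        ]
the job is handed in; nothing more can be done
```

The tall vial is at the gate and the lever is back at its home stop. The gripper has let go and backed clear, and I handed the job in at about 21 s of the 48 s allowed.

I gripped the post under the lamp bar with the tool leaned about 43 degrees. Three working strokes took the carousel from about -1.68 to about -0.01 rad.

**Last checks, from the top camera after release**
- **Carousel:** the two empty pockets gave -0.006 and -0.016 rad. The tall vial's cap gave +0.054 rad, which disagrees. Even taking the cap reading, the vial is about 3 mm from the middle of the gate, against the 9 mm allowed.
- **Lever:** about 0.004 rad by camera, and it had pressed on the stop with about 5 N before I let go.
- **Robot:** it touches nothing, with wrist force under 1 N, which is sensor noise.
- **Bystanders:** the dish, jar, gel and stapler looked where they were at the start. I did not check the pen pot, phone and mouse by picture.

**Disagreements along the way**
- Both cameras showed the real fingertips about 36 mm short of the reported TCP along the tool. I made the grasp by what the cameras showed, and it held.
- The second stroke lost about 0.33 rad instead of at most 0.262. I had started it from about 0.06 rad, and one pin was not passed. I took the lever fully home before the third stroke.

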